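Leak-check coupler onto a tilted chamber port

ROBOT

A 6-joint arm with a two-finger parallel gripper is mounted at the origin on the work surface. World frame = base frame: x ahead of the robot, y to its left, z up, the work surface at z = 0. Lengths are in m, angles in rad, forces in N, time in s.
With the tool pointing down it reaches from about 0.25 to 0.775 m from the base axis. Payload 4 kg.
Tool frame: the origin (TCP) lies midway between the tips of the shut fingers; the grasp point (between the pads) lies robot.grip_point_offset behind it (robot.grip_point_offset is the distance from the TCP to the grasp point, in m); z points along the fingers, x is the direction in which the jaws open and shut, and the axes are right-handed (so a half turn about z gives the same grasp; the last joint's range is limited). The gripper opens to 94 mm and grips with 3 to 60 N. Pads are 16 mm wide; open, the fingers measure 119 mm over their backs; the gripper's body (75 mm by 177 mm) begins 78 mm behind the grasp point.
Start: joints at [-1.307, 0.087, 1.371, -0, 1.684, -0.103], TCP at [0.197, -0.513, 0.206] pointing down, gripper open.
Joint ranges: [-3.1, 3.1], [-0.76, 2.03], [0.27, 2.55], [-1.08, 4.22], [0.17, 2.65], [-2.57, 2.57]. Speed limits (rad/s): [2.79, 2.79, 3.14, 3.14, 3.14, 3.14].

INTERFACE

Orientations are given as [roll, pitch, yaw] about the fixed x, y, z axes, in that order (R = Rz(yaw) Ry(pitch) Rx(roll)).
In Python, from bench import robot, optics, finder gives the robot as it stands. The module is installed in compiled form; this text tells all that it offers.
- The arm moves only by the tool arm_command, never from a script. Its argument "plan" is a list of rows, each a list of 5 numbers: the opening, from 0 (shut) to 1 (fully open), then the shift along the world's x, y, z in m, then the turn about the world's z in degrees. A call has 1 to 10 rows; each row is the pose to reach, as a shift and turn from the pose commanded when the call began; what a row does not reach only later rows make up. A row lasts 1/8 s, in which the tool goes at most 62.5 mm and 10.7 degrees, less where a joint would pass 70% of its speed; a pose out of reach is approached as far as the arm can. A call with a gripper value outside its range is refused whole. The fingers move at their own pace and stop on an object; the grip force is fixed at half the most. Time passes only in rows, so rows that repeat a pose let the fingers close. It gives the time, the measured TCP pose, the force and the opening at its end, in the units of the state.
- robot.get_obs(): the state, without advancing time (a new reading comes with each control period).
- optics.snapshot(name): name is "side" or "top"; returns a dict with "image" (400x640x3 uint8, red, green, blue), "fx", "fy", "cx", "cy" (pixels), "position" and "rotation" of the camera in the world. Camera axes: x right, y down, z forward; pixel columns grow to the right and rows downward; lengths in m; the calibration is good to about 2 mm. A picture is of the moment at which its call begins. There is no depth.
- robot.close_job(): hands the job in, once; it reports no verdict.
Trained networks look in the newest picture that a camera, given by its name, has taken for a name from the list of things; names that differ only in an ending like _2 or _b are one class to them, and where a whole thing is asked for, a point or a joint stands for the part that bears it (a point fixed in the world has none). Each returns a list of dicts, best first, with "p" (0 to 1); they miss things now and then, are a little off and sometimes report something else, mostly with a low value. They report only what shows in the picture. A call takes as long as a camera call.
- finder.masks_of(label, camera): "pixels" (400x640 bool, what is visible of it) and "extent" ([left, top, right, bottom] in pixels, round what is visible of it).
The state is a dict: "time": time; "joint_positions": joint angles; "qvel": joint speeds; "joint_torque": joint torques, N m; "tool_pos": TCP position; "ee_rot": TCP orientation; "wrist_force": force on the tool from outside, world axes, zero at the start; "wrist_torque": the same for the moment, N m; "width": finger opening in m.
Only numpy, scipy, OpenCV 4.12 (cv2) and the standard library are available. Lean on these libraries where they do the work, as an engineer would, in place of code of your own. Each camera call takes 0.05 s, during which the arm holds its last target.

TASK

Get the sample chamber ready for its leak check: first swing the latch bar with the red knob across the lid until it rests fully home in its catch. Then take the gauge coupler (black grip, orange collar, dial on top) from its dock, press it squarely onto the chamber's tilted brass nipple until it snaps past the two spring jaws, and push it on until it is fully home against the grey port block. Finish while still gripping the coupler and holding it fully home against the nipple's spring (do not let go), with the latch still closed and the plug, bottle, beaker, rack, dishes and spanner left where they were.

Things in the scene. Friction and masses are not known exactly. Their poses are not given: they have to be found in the camera images.
- chamber: Sample chamber fixed to the bench: aluminium box 200 x 270 x 70 mm (x, y, z), origin at the centre of its underside, x to the back (away from the robot at yaw 0), y to the left, z up. A steel lid plate 12 mm thick (top 82 mm above the bench) covers its left (+y) half; the port block is on its right half.
- latch (a joint): Angle of the steel latch bar, rad: 0 = closed, in its catch (hard stop); starts open at 1.1 to 1.7 and stays where it is left (1 N at the knob moves it). It turns about the vertical pin at latch_hinge; from the pin the bar points along (-cos q, +sin q) in the chamber's x, y: closed towards the chamber's front, opening clockwise seen from above.
- latch_knob (a point): Middle of the latch's upright red round knob: 18 mm diameter, 36 mm tall on top of the bar, 70 mm from the hinge pin. The point is 116 mm above the bench, the bar's top 98, the knob's top 134.
- latch_hinge (a point): Point on the latch's vertical hinge pin at the bar's underside, 90 mm above the bench. The bar is 16 mm wide, 8 mm thick and reaches 108 mm from the pin. The dark catch bracket on the lid, 100 mm from the pin, its top 108 mm above the bench, is open on the side the bar comes from.
- port: Grey port block, 66 mm square face, fixed on the chamber. Origin: centre of its sloping face; z: the nipple's axis, out of the face, tilted 30 degrees from vertical to the chamber's right (-y); y is level. At +y and -y stand two sprung steel jaws, 20 mm tall, round heads 30 mm apart and 14 mm above the face; the coupler's lip spreads them and they snap in behind it.
- nipple (a joint): How far the nipple is pushed in along its axis, m: 0 = out (start), 0.008 with the coupler's mouth home on the face. Its spring pushes back with 3 N at first, 7 N at home. Passing the jaws takes 5 to 15 N; they snap in 3 to 4 mm short of home (0.0045). If let go the coupler springs back to there, so it must be pushed on and held.
- coupler: Loose gauge coupler, 180 g, 70 mm tall, round about z. Origin: centre of its open mouth; z towards the dial. From the mouth up: steel skirt with 36 mm snap lip (0 to 9 mm), 28 mm diameter (to 22), orange collar 43 mm (22 to 27), black grip 30 mm (27 to 70), white dial. Bore 18 mm wide, 22 deep. Stands mouth down in dock_a, mouth 6 mm above the bench.
- dock_a: Grey round dock of the coupler, fixed on the bench: 70 x 70 x 6 mm foot with a ring (41 mm inside, 53 mm outside diameter) up to 20 mm above the bench; origin at the centre of the underside. The two docks may have changed places.
- blank_plug: Blank plug, blue grip and blue collar, 55 mm tall, standing in the other dock of the same kind; not needed, leave it. Origin at the centre of its lower end.
- amber_bottle: Amber bottle, 64 mm diameter, 140 mm tall; origin at the centre of its underside. Leave it.
- beaker: Glass beaker, 72 mm diameter, 90 mm tall, to the right of the chamber; origin at the centre of its underside. Leave it.
- tube_rack: White rack with six capped tubes, 60 x 200 mm, 106 mm tall; origin at the centre of its underside. Leave it.
- petri_dishes: Two stacked clear dishes, 90 mm diameter, 31 mm tall; origin at the centre of the underside. Leave them.
- spanner: Spanner, 160 mm long, lying on the bench. Leave it.
- nipple_tip (a point): Centre of the brass nipple's tip, on the port's axis. The nipple is 15 mm in diameter with a tapered end and stands 30 mm out of the face when not pushed.

How it is judged:
By the outcome, as a careful person would: the job done as asked, in the order asked, and still so for the second after the job is handed in, while the arm keeps its last pose, push and grip.
It also fails if it takes over 61 s, if anything falls off the work surface, if the arm or the gripper's body presses on something with over 40 N, if the wrist force passes 120 N, or if a joint passes its speed limit or range.

## Working session

There is one attempt and no reset: what is moved stays moved. The work goes in short steps, Python scripts to look and compute and a tool call to move; the robot and the scene stay as the last step left them, time stands still between calls to the robot, and variables do not carry over. Pictures are saved under pics/ and viewed, and the job is handed in when it is done.

Besides the shell and the picture viewer there is one more tool, called after "Request:" as a command line: name --pt "numbers of a row" for each row, then --argument value for the rest. arm_command: Moves the arm, as the interface text tells. Its arguments: {"type":"object","properties":{"plan":{"type":"array","items":{"type":"array","items":{"type":"number"}}}},"required":["plan"]}

```bash
mkdir -p pics
python3 - <<'E'
from bench import robot, optics, finder
import cv2,numpy as np
for n in ("side","top"):
    s=optics.snapshot(n)
    cv2.imwrite(f"pics/{n}0.png",s["image"][:,:,::-1])
    print(n,s["fx"],s["fy"],s["cx"],s["cy"],np.round(s["position"],4),np.round(s["rotation"],4).tolist())
o=robot.get_obs();print(o); print(robot.grip_point_offset)
E
```

```text
side 398.64778199574863 398.64778199574863 316.0919422455236 201.22099381674903 [0.0775 0.8035 0.9282] [-2.2996, -0.0114, -2.5928]
top 410.33286691659276 410.33286691659276 320.6817646594614 199.10376512567916 [0.5127 0.0122 1.2068] [-3.1, -0.0209, -1.5968]
{'time': 0.1, 'joint_positions': array([-1.30711816e+00,  8.78761099e-02,  1.37205924e+00,  1.32615773e-05,
        1.68358882e+00, -1.03127547e-01]), 'qvel': array([-0.00093068, -0.00222098, -0.00200493,  0.00045326, -0.00027449,
       -0.00150767]), 'joint_torque': array([ 3.12455719e-03, -3.41252589e+01, -3.03300869e+01,  7.21093384e-02,
        3.04770016e-02, -1.11307274e-04]), 'tool_pos': array([ 0.1971107 , -0.51295628,  0.2044462 ]), 'ee_rot': array([-3.14138070e+00,  1.91989898e-03, -1.20398893e+00]), 'wrist_force': array([0.5365333 , 0.47757373, 0.66444897]), 'wrist_torque': array([-0.03523468,  0.01957559,  0.01455518]), 'width': 0.09394228338683272}
0.0188
```

View pics/side0.png

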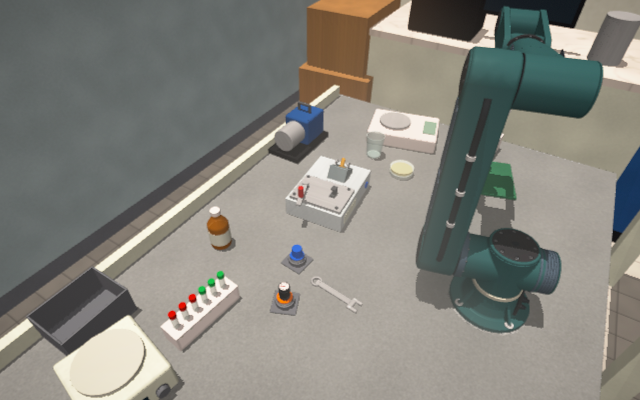

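View pics/top0.png

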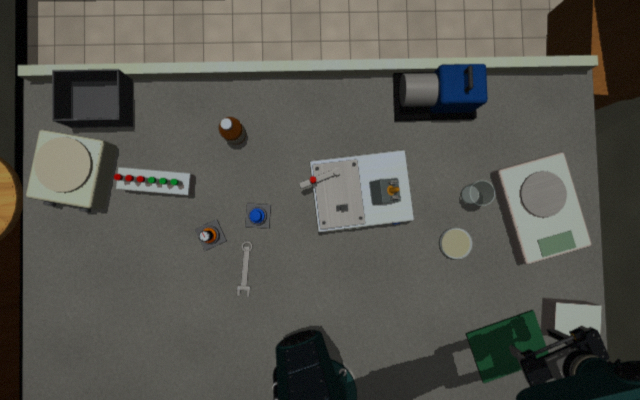

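```bash
cat > h.py <<'E'
from bench import robot, optics, finder
import cv2,numpy as np
from scipy.spatial.transform import Rotation as Ro
def snap(n,f=None):
    s=optics.snapshot(n)
    if f: cv2.imwrite(f,s["image"][:,:,::-1])
    return s
def ray(s,u,v):
    R=Ro.from_euler('xyz',s["rotation"]).as_matrix()
    d=R@np.array([(u-s["cx"])/s["fx"],(v-s["cy"])/s["fy"],1.]);return np.array(s["position"]),d/np.linalg.norm(d)
def atz(s,u,v,z):
    p,d=ray(s,u,v);return p+d*(z-p[2])/d[2]
def tri(a,ua,b,ub):
    p1,d1=ray(a,*ua);p2,d2=ray(b,*ub)
    A=np.stack([d1,-d2],1);t=np.linalg.lstsq(A,p2-p1,rcond=None)[0]
    q1=p1+t[0]*d1;q2=p2+t[1]*d2;return (q1+q2)/2,np.linalg.norm(q1-q2)
def proj(s,X):
    R=Ro.from_euler('xyz',s["rotation"]).as_matrix()
    c=(np.atleast_2d(X)-s["position"])@R
    return np.c_[c[:,0]/c[:,2]*s["fx"]+s["cx"],c[:,1]/c[:,2]*s["fy"]+s["cy"]]
def crop(s,box,k,f):
    l,t,r,b=box;cv2.imwrite(f,cv2.resize(s["image"][t:b,l:r,::-1],None,fx=k,fy=k,interpolation=cv2.INTER_CUBIC))
E
python3 - <<'E'
from h import *
S={n:snap(n) for n in("side","top")}
for L in("chamber","latch_knob","latch","port","nipple","nipple_tip","coupler","dock_a","blank_plug"):
    for n in S:
        for m in finder.masks_of(L,n)[:2]:
            ys,xs=np.nonzero(m["pixels"]);print(L,n,round(m["p"],2),[int(round(float(e))) for e in m["extent"]],len(xs),xs.mean().round(1),ys.mean().round(1))
crop(S["top"],(290,140,430,240),5.5,"pics/tc.png")
crop(S["side"],(270,140,390,240),6,"pics/sc.png")
crop(S["top"],(180,190,280,265),6,"pics/td.png")
E
```

```text
chamber side 0.61 [287, 160, 370, 231] 4094 328.3 192.8
chamber side 0.45 [205, 206, 233, 250] 764 218.9 229.8
chamber top 0.77 [300, 151, 412, 230] 6993 360.5 191.0
chamber top 0.2 [300, 166, 340, 188] 236 321.1 177.1
latch_knob side 0.49 [296, 180, 309, 208] 153 301.9 192.9
latch_knob top 0.54 [301, 165, 343, 190] 278 320.8 177.3
latch top 0.8 [301, 166, 343, 188] 254 321.0 177.1
port side 0.8 [326, 159, 352, 181] 384 340.2 171.7
port top 0.9 [372, 180, 399, 208] 698 383.6 191.0
nipple side 0.7 [364, 133, 385, 159] 429 375.0 143.7
nipple side 0.61 [295, 179, 310, 205] 165 301.9 192.7
nipple top 0.66 [302, 168, 343, 187] 278 320.7 177.4
nipple top 0.64 [390, 186, 401, 194] 52 393.4 189.7
nipple_tip top 0.52 [388, 188, 399, 192] 42 394.0 189.6
coupler side 0.75 [278, 280, 296, 305] 306 284.6 294.0
coupler top 0.48 [198, 230, 216, 242] 199 207.3 235.3
dock_a side 0.95 [269, 293, 301, 315] 425 285.2 305.0
dock_a side 0.67 [326, 157, 354, 181] 424 339.9 170.8
dock_a top 0.8 [193, 222, 224, 251] 358 211.7 234.6
dock_a top 0.47 [373, 179, 401, 210] 717 384.5 191.3
blank_plug top 0.54 [248, 208, 265, 224] 192 256.3 215.6
```

View pics/tc.png

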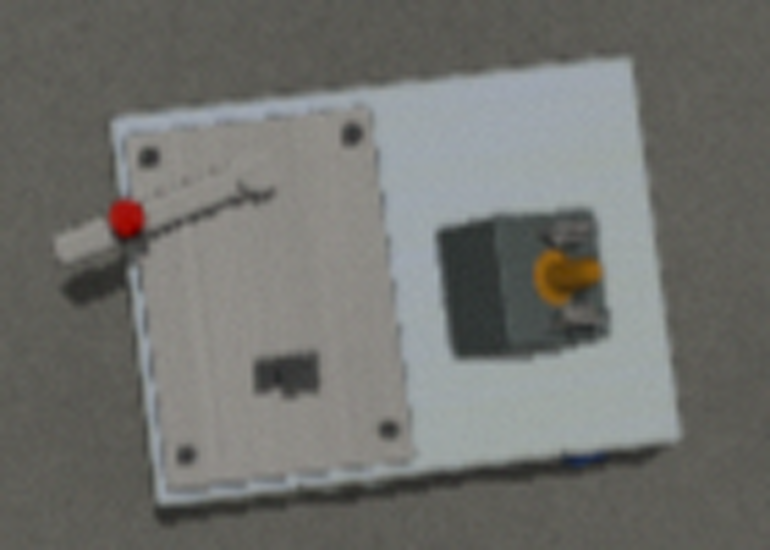

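View pics/sc.png

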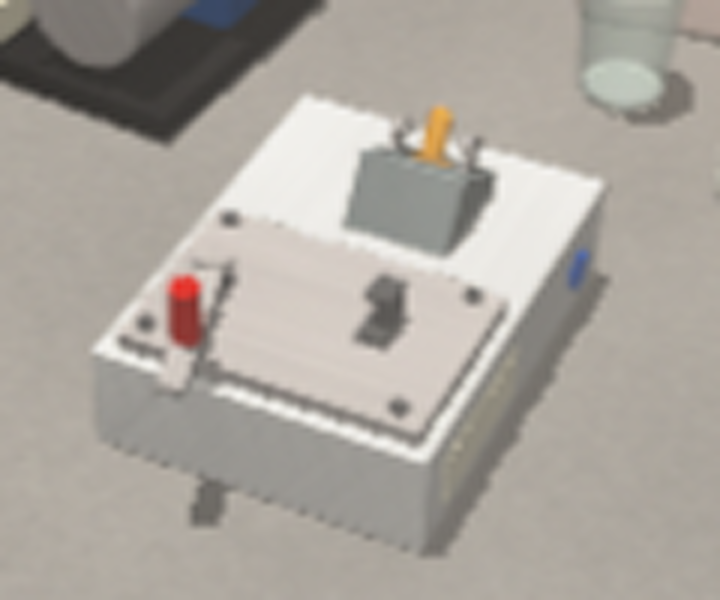

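View pics/td.png

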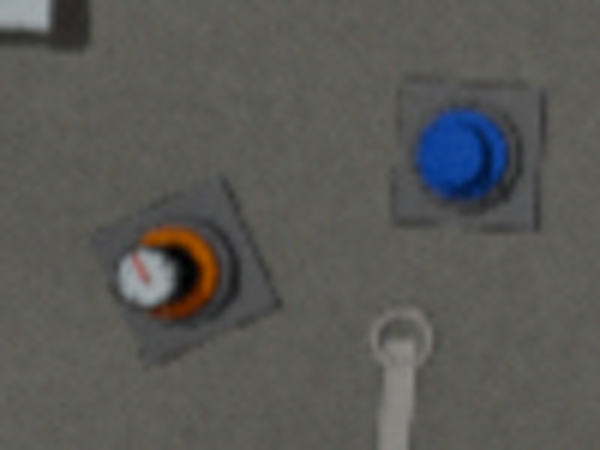

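Run:
```python
from h import *
T=snap("top");S=snap("side")
t=lambda u,v:(290+(u+.5)/5.5-.5,140+(v+.5)/5.5-.5)
s=lambda u,v:(270+(u+.5)/6-.5,140+(v+.5)/6-.5)
d=lambda u,v:(180+(u+.5)/6-.5,190+(v+.5)/6-.5)
ct=[atz(T,*t(*p),.07) for p in((112,118),(632,57),(682,440),(160,505))]
for c in ct: print("corner top",c.round(4))
c=np.array(ct);print("ctr",c.mean(0).round(4), "len",[np.linalg.norm(c[i]-c[(i+1)%4]).round(4) for i in range(4)])
cs=np.array([atz(S,*s(*p),.07) for p in((95,352),(308,95),(605,183),(430,460))])
print("side corners",cs.round(4).tolist(),"ctr",cs.mean(0).round(4))
for C in (c,cs):
    e1=C[0]-C[1];e2=C[3]-C[2];print("yaw y-edge",[np.degrees(np.arctan2(-e[0],e[1])).round(2) for e in(e1,e2)])
    e1=C[0]-C[3];e2=C[1]-C[2];print("yaw x-edge",[np.degrees(np.arctan2(e[1],e[0])).round(2) for e in(e1,e2)])
print("knob",atz(T,*t(127,217),.134),tri(T,t(127,217),S,s(185,286)))
print("bar end",atz(T,*t(65,250),.098))
print("tip",tri(T,t(597,272),S,s(440,113)))
print("catch",atz(T,*t(287,372),.108), atz(S,*s(385,292),.108))
print("dial",tri(T,d(147,276),S,(284,285)),atz(T,*d(147,276),.076))
f=[atz(T,*d(*p),.006) for p in((92,243),(222,178),(282,303),(148,365))];print("dock ctr",np.mean(f,0),[np.linalg.norm(f[i]-f[(i+1)%4]).round(4) for i in range(4)])
crop(S,(260,270,310,320),10,"pics/sd.png")
```

```text
corner top [0.6661 0.0144 0.07  ]
corner top [ 0.6912 -0.2509  0.07  ]
corner top [ 0.4959 -0.2696  0.07  ]
corner top [ 0.4702 -0.0049  0.07  ]
ctr [ 0.5808 -0.1278  0.07  ] len [np.float64(0.2665), np.float64(0.1961), np.float64(0.266), np.float64(0.1969)]
side corners [[0.6628, 0.019, 0.07], [0.6886, -0.2491, 0.07], [0.494, -0.2662, 0.07], [0.468, -0.0036, 0.07]] ctr [ 0.5783 -0.125   0.07  ]
yaw y-edge [np.float64(5.4), np.float64(5.55)]
yaw x-edge [np.float64(5.61), np.float64(5.46)]
yaw y-edge [np.float64(5.52), np.float64(5.65)]
yaw x-edge [np.float64(6.63), np.float64(5.04)]
knob [0.60991626 0.0082768  0.134     ] (array([0.61018781, 0.00834108, 0.13234847]), np.float64(0.0002807282659012763))
bar end [0.59763171 0.03904885 0.098     ]
tip (array([ 0.58052088, -0.21880004,  0.11618389]), np.float64(0.002975473766913851))
catch [ 0.53462845 -0.06787903  0.108     ] [ 0.53345078 -0.06874448  0.108     ]
dial (array([0.4671049 , 0.3079517 , 0.07746851]), np.float64(0.000892545410378997)) [0.46742698 0.30857343 0.076     ]
dock ctr [0.46596458 0.30811473 0.006     ] [np.float64(0.0697), np.float64(0.0673), np.float64(0.0707), np.float64(0.065)]
```

View pics/sd.png

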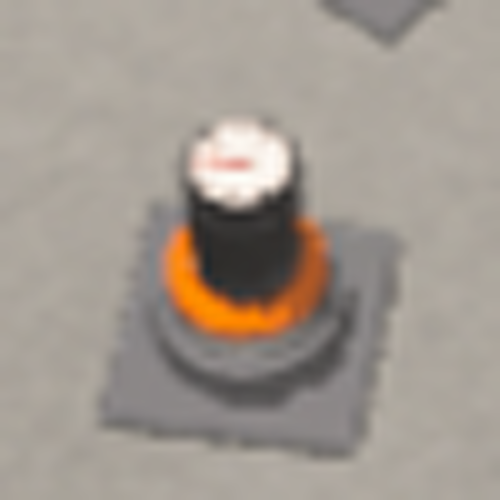

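Request:
arm_command --pt "0.6 0.413 0.5215 0.02 91" --pt "0.6 0.413 0.5215 0.02 91" --pt "0.6 0.413 0.5215 0.02 91" --pt "0.6 0.413 0.5215 0.02 91" --pt "0.6 0.413 0.5215 0.02 91" --pt "0.6 0.413 0.5215 0.02 91" --pt "0.6 0.413 0.5215 0.02 91" --pt "0.6 0.413 0.5215 0.02 91" --pt "0.6 0.413 0.5215 0.02 91" --pt "0.6 0.413 0.5215 0.02 91"

```text
time: 2.45
tool_pos: [0.5862, -0.0219, 0.2246]
ee_rot: [3.141, -0.001, 0.385]
wrist_force: [0.1, -1.0, 0.1]
width: 0.0561
```

Request:
arm_command --pt "0.6 0 0 0 0"

```text
time: 2.58
tool_pos: [0.5866, -0.02, 0.2231]
ee_rot: [-3.14, 0.001, 0.39]
wrist_force: [-0.6, -1.1, 0.2]
width: 0.0566
```

Run:
```python
from h import *
o=robot.get_obs();print(o["tool_pos"].round(4),np.degrees(o["ee_rot"]).round(2),o["wrist_force"].round(2))
```

```text
[ 0.5866 -0.02    0.2231] [-1.7992e+02  3.0000e-02  2.2360e+01] [-0.57 -1.13  0.22]
```

Request:
arm_command --pt "0.6 0.023 0.0285 0 0" --pt "0.6 0.023 0.0285 0 0" --pt "0.6 0.023 0.0285 0 0"

```text
time: 2.95
tool_pos: [0.6075, 0.0037, 0.2243]
ee_rot: [3.141, 0.001, 0.383]
wrist_force: [0.9, -0.1, 0.2]
width: 0.0563
```

Run:
```python
from h import *
T=snap("top");S=snap("side")
crop(T,(290,120,430,240),5,"pics/t1.png")
crop(S,(250,80,390,240),3.7,"pics/s1.png")
o=robot.get_obs();print(o["tool_pos"].round(4))
print(proj(T,o["tool_pos"]),proj(S,o["tool_pos"]))
```

```text
[0.6075 0.0035 0.2246]
[[314.75124947 176.59773406]] [[301.66205921 162.78307276]]
```

View pics/s1.png

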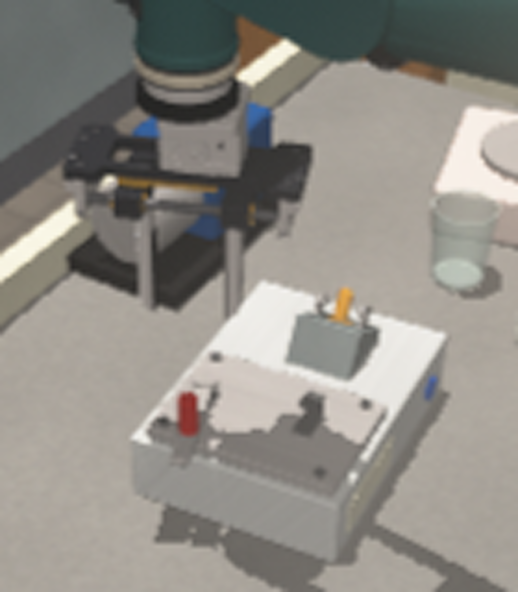

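Request:
arm_command --pt "0.6 0.002 0.004 -0.056 0" --pt "0.6 0.002 0.004 -0.111 0" --pt "0.6 0.002 0.004 -0.111 0" --pt "0.6 0.002 0.004 -0.111 0"

```text
time: 3.55
tool_pos: [0.6112, 0.0081, 0.116]
ee_rot: [3.14, -0.003, 0.383]
wrist_force: [1.0, 0.1, 0.2]
width: 0.0567
```

Run:
```python
from h import *
T=snap("top");S=snap("side")
crop(S,(270,120,360,220),5.5,"pics/s2.png")
o=robot.get_obs();print(o["tool_pos"].round(4),o["wrist_force"])
# arc plan
h=np.array([.635,-.0575]);yaw=np.radians(5.53)
k0=np.array([.610,.0085])
for q in np.linspace(1.286,0,10):
    a=np.pi+yaw-q   # bar dir angle
    p=h+.07*np.array([np.cos(a),np.sin(a)]);print(round(q,2),p.round(4),(p-k0).round(4),round(np.degrees(a)-90,1))
```

```text
[0.6124 0.0083 0.1176] [ 0.13595176 -0.9592439   0.46061015]
1.29 [0.609  0.0075] [-0.001 -0.001] 21.8
1.14 [0.6    0.0031] [-0.01   -0.0054] 30.0
1.0 [ 0.5917 -0.0025] [-0.0183 -0.011 ] 38.2
0.86 [ 0.5843 -0.0092] [-0.0257 -0.0177] 46.4
0.71 [ 0.5779 -0.0169] [-0.0321 -0.0254] 54.6
0.57 [ 0.5728 -0.0255] [-0.0372 -0.034 ] 62.8
0.43 [ 0.5688 -0.0347] [-0.0412 -0.0432] 71.0
0.29 [ 0.5662 -0.0443] [-0.0438 -0.0528] 79.2
0.14 [ 0.5651 -0.0543] [-0.0449 -0.0628] 87.3
0.0 [ 0.5653 -0.0642] [-0.0447 -0.0727] 95.5
```

View pics/s2.png

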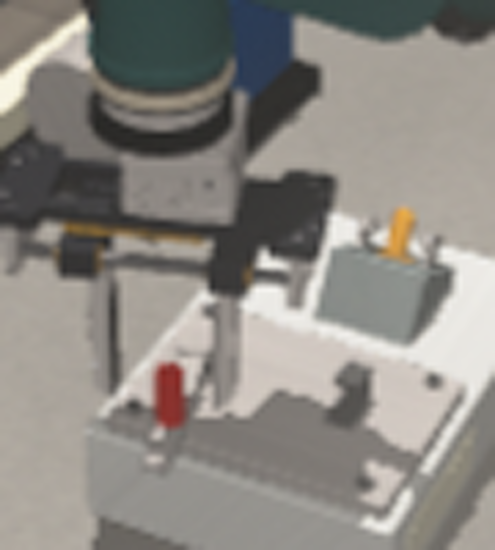

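Request:
arm_command --pt "0.25 -0.002 0 0 0" --pt "0.25 -0.002 0 0 0" --pt "0.25 -0.012 -0.0054 0 8" --pt "0.25 -0.02 -0.011 0 16" --pt "0.25 -0.027 -0.0177 0 24" --pt "0.25 -0.034 -0.0254 0 33" --pt "0.25 -0.039 -0.034 0 41" --pt "0.25 -0.043 -0.0432 0 49" --pt "0.25 -0.045 -0.0528 0 57" --pt "0.25 -0.046 -0.0628 0 65"

```text
time: 4.9
tool_pos: [0.5638, -0.0532, 0.1138]
ee_rot: [-3.141, -0.002, 1.524]
wrist_force: [-0.8, 3.0, 0.7]
width: 0.0237
```

Run:
```python
from h import *
T=snap("top");S=snap("side")
crop(S,(270,120,360,220),5.5,"pics/s3.png")
o=robot.get_obs();print(o["tool_pos"].round(4),o["wrist_force"],o["width"])
```

```text
[ 0.5641 -0.0545  0.1138] [ 0.21686556  0.82106235 -0.03996619] 0.02332643091950122
```

View pics/s3.png

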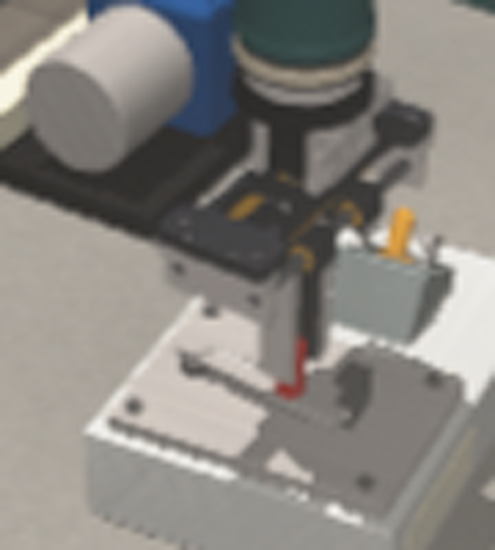

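Request:
arm_command --pt "0.25 0 -0.005 0 4" --pt "0.25 0.001 -0.01 0 8" --pt "0.25 0.001 -0.013 0 8" --pt "0.25 0.001 -0.013 0 8"

```text
time: 5.5
tool_pos: [0.5652, -0.067, 0.1134]
ee_rot: [3.141, 0.0, 1.656]
wrist_force: [-0.2, 1.0, -0.6]
width: 0.0233
```

Request:
arm_command --pt "0.25 0 -0.002 0 0" --pt "0.25 0 -0.002 0 0"

```text
time: 5.75
tool_pos: [0.5652, -0.0681, 0.1134]
ee_rot: [3.141, -0.002, 1.658]
wrist_force: [-0.6, 3.6, 0.5]
width: 0.0232
```

Request:
arm_command --pt "0.25 0 -0.002 0 0" --pt "0.25 0 -0.002 0 0"

```text
time: 6.0
tool_pos: [0.5652, -0.0682, 0.1133]
ee_rot: [3.141, -0.005, 1.659]
wrist_force: [1.1, 7.8, 1.8]
width: 0.0233
```

Request:
arm_command --pt "0.25 0 -0.002 0 0" --pt "0.25 0 -0.002 0 0"

```text
time: 6.25
tool_pos: [0.5652, -0.0683, 0.1133]
ee_rot: [3.141, -0.009, 1.66]
wrist_force: [-0.2, 11.2, 0.2]
width: 0.0238
```

Request:
arm_command --pt "0.25 0 0.007 0 0" --pt "0.5 0 0.007 0 0" --pt "0.5 0 0.007 0 0" --pt "0.5 0 0.007 0.06 0" --pt "0.5 0 0.007 0.1 0" --pt "0.5 0 0.007 0.1 0" --pt "0.8 0 0.03 0.1 -10" --pt "0.8 -0.02 0.08 0.1 -20" --pt "0.8 -0.04 0.13 0.1 -30" --pt "0.8 -0.06 0.19 0.1 -40"

```text
time: 7.5
tool_pos: [0.5053, 0.1137, 0.2113]
ee_rot: [-3.14, 0.002, 0.962]
wrist_force: [-0.1, -0.0, -0.5]
width: 0.075
```

Run:
```python
from h import *
T=snap("top");S=snap("side")
crop(T,(290,140,430,240),5.5,"pics/t4.png")
crop(S,(270,140,390,240),6,"pics/s4.png")
o=robot.get_obs();print(o["tool_pos"].round(4),np.degrees(o["ee_rot"]),o["wrist_force"],o["width"])
```

```text
[0.5042 0.1173 0.2118] [-1.79813944e+02  1.28335471e-02  5.58109442e+01] [ 0.5748881  -0.20832132 -0.06921406] 0.07483224352287549
```

View pics/s4.png

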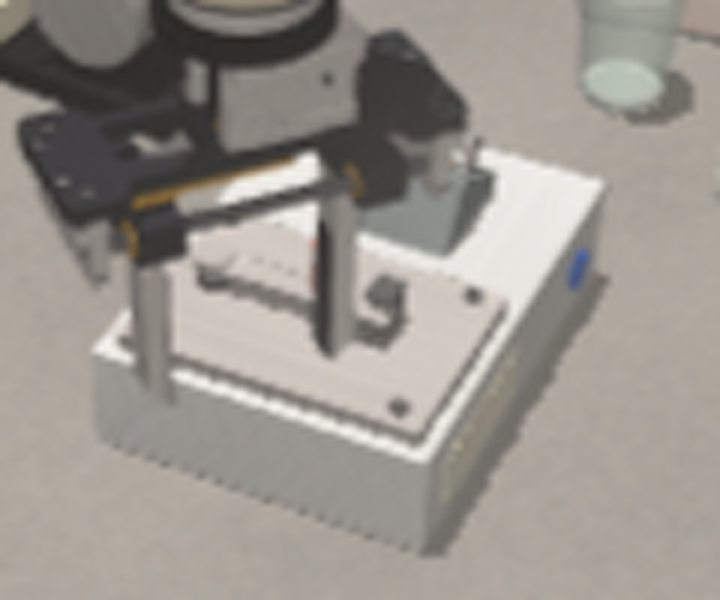

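View pics/t4.png

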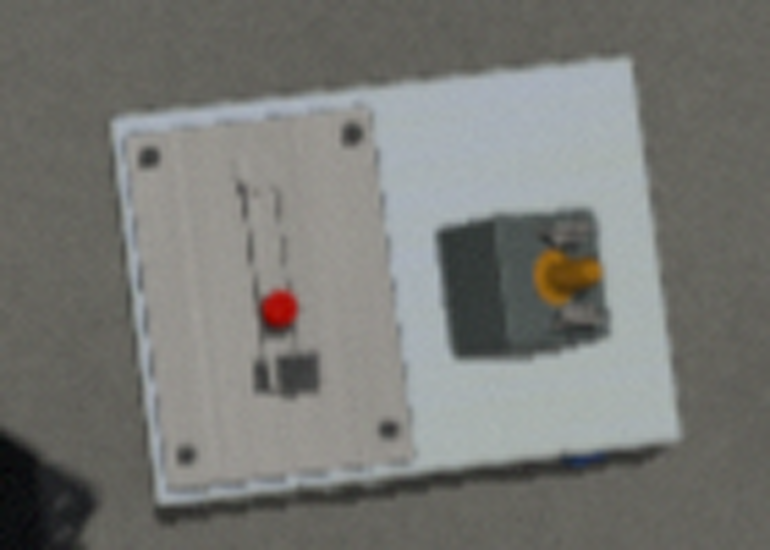

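Request:
arm_command --pt "0.6 -0.038 0.187 0 -50" --pt "0.6 -0.038 0.187 0 -50" --pt "0.6 -0.038 0.187 0 -50" --pt "0.6 -0.038 0.187 0 -50" --pt "0.6 -0.038 0.187 0 -50" --pt "0.6 -0.038 0.187 0 -50" --pt "0.6 -0.038 0.187 0 -50"

```text
time: 8.48
tool_pos: [0.4688, 0.2993, 0.2124]
ee_rot: [3.141, 0.001, 0.099]
wrist_force: [0.2, -0.5, -0.7]
width: 0.0562
```

Run:
```python
from h import *
o=robot.get_obs();print(o["tool_pos"].round(4),np.degrees(o["ee_rot"]),o["wrist_force"],o["width"])
```

```text
[0.4688 0.2993 0.2124] [1.79950639e+02 6.19374019e-02 5.65337932e+00] [ 0.22734563 -0.48059029 -0.71743911] 0.056198925612343506
```

Request:
arm_command --pt "0.6 -0.002 0.008 -0.05 0" --pt "0.6 -0.002 0.008 -0.09 0" --pt "0.6 -0.002 0.008 -0.12 0" --pt "0.6 -0.002 0.008 -0.12 0" --pt "0.6 -0.002 0.008 -0.12 0"

```text
time: 9.1
tool_pos: [0.4676, 0.3082, 0.0947]
ee_rot: [-3.141, -0.002, 0.097]
wrist_force: [0.6, 0.3, 0.7]
width: 0.0566
```

Run:
```python
from h import *
T=snap("top");S=snap("side")
crop(S,(230,220,330,320),5.5,"pics/s5.png")
o=robot.get_obs();print(o["tool_pos"].round(4),np.degrees(o["ee_rot"]),o["wrist_force"],o["width"])
```

```text
[0.468  0.3086 0.0956] [-179.91388997   -0.21875959    5.56210848] [-0.2748326   0.43253783  0.16059916] 0.05640538055512298
```

View pics/s5.png

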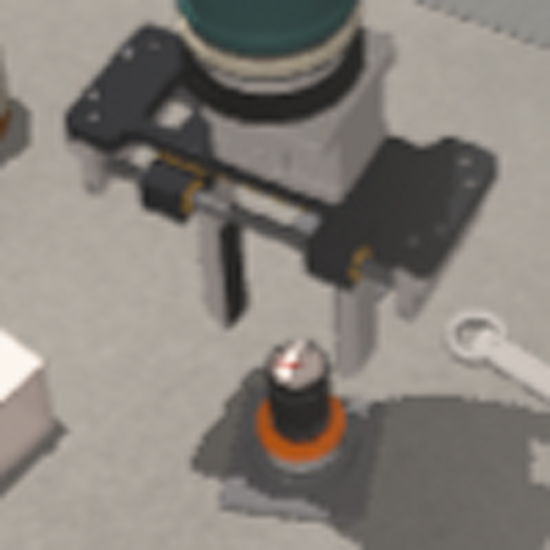

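Request:
arm_command --pt "0.6 -0.001 0 -0.03 0" --pt "0.6 -0.001 0 -0.058 0" --pt "0.6 -0.001 0 -0.058 0" --pt "0.6 -0.001 0 -0.058 0" --pt "0.6 -0.001 0 -0.058 0"

```text
time: 9.82
tool_pos: [0.4669, 0.3089, 0.0375]
ee_rot: [-3.14, -0.004, 0.097]
wrist_force: [-0.4, -0.0, -0.1]
width: 0.0567
```

Request:
arm_command --pt "0 0 0 0 0" --pt "0 0 0 0 0" --pt "0 0 0 0 0" --pt "0 0 0 0 0" --pt "0 0 0 0 0"

```text
time: 10.45
tool_pos: [0.4659, 0.3083, 0.0356]
ee_rot: [-3.141, -0.001, 0.097]
wrist_force: [0.4, -0.5, 1.3]
width: 0.0298
```

Run:
```python
from h import *
T=snap("top");S=snap("side")
crop(S,(230,220,330,320),5.5,"pics/s6.png")
o=robot.get_obs();print(o["tool_pos"].round(4),np.degrees(o["ee_rot"]),o["wrist_force"],o["width"])
```

```text
[0.4659 0.3083 0.0356] [-1.79989798e+02 -4.99109286e-02  5.55422122e+00] [-0.01052067 -0.49783355  0.45803456] 0.029309569377530844
```

View pics/s6.png

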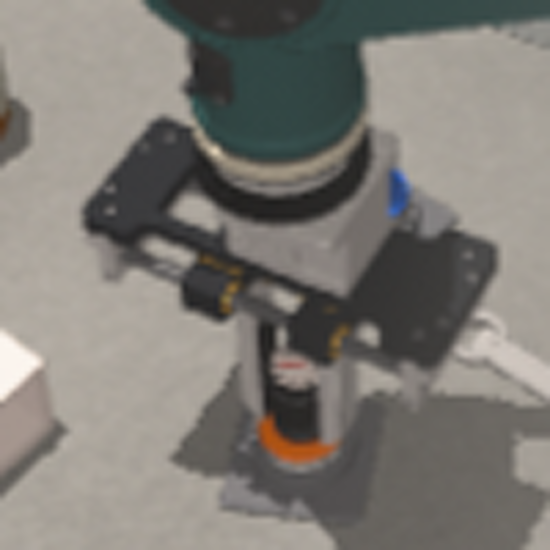

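Request:
arm_command --pt "0 0 0 0.006 0" --pt "0 0 0 0.006 0" --pt "0 0 0 0.006 0"

```text
time: 10.92
tool_pos: [0.4652, 0.3081, 0.0409]
ee_rot: [3.141, 0.001, 0.097]
wrist_force: [-0.6, 0.2, -3.9]
width: 0.0293
```

Request:
arm_command --pt "0 0.0005 -0.005 0 0" --pt "0 0.001 -0.01 0 0" --pt "0 0.0012 -0.012 0 0" --pt "0 0.0012 -0.012 0 0"

```text
time: 11.42
tool_pos: [0.4666, 0.3003, 0.0419]
ee_rot: [-3.132, -0.001, 0.097]
wrist_force: [-1.1, 10.1, -3.0]
width: 0.0296
```

Run:
```python
from h import *
T=snap("top");S=snap("side")
crop(S,(230,220,330,320),5.5,"pics/s7.png")
o=robot.get_obs();print(o["tool_pos"].round(4),np.degrees(o["ee_rot"]),o["wrist_force"],o["width"])
```

```text
[0.4665 0.3003 0.0419] [-1.79486893e+02 -8.05364010e-02  5.57129766e+00] [-1.00301955  8.95054098 -1.78841761] 0.02995445467949961
```

View pics/s7.png

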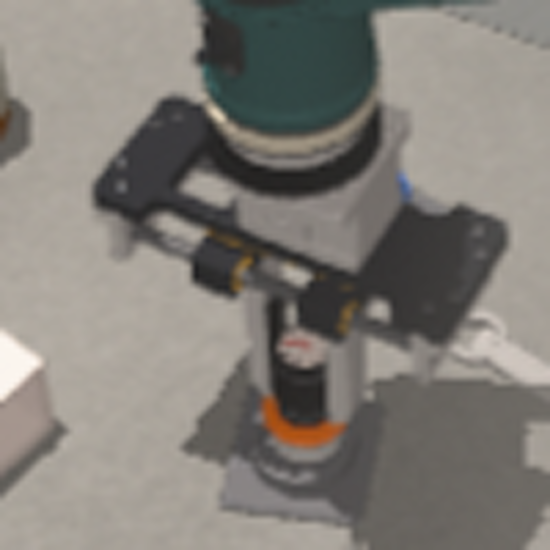

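Request:
arm_command --pt "0 0.0005 -0.005 0 0" --pt "0 0.001 -0.01 0 0" --pt "0 0.0012 -0.012 0 0" --pt "0 0.0012 -0.012 0 0"

```text
time: 12.02
tool_pos: [0.4684, 0.287, 0.0428]
ee_rot: [-3.135, -0.003, 0.097]
wrist_force: [-0.7, 5.6, 1.7]
width: 0.0295
```

Run:
```python
from h import *
T=snap("top");S=snap("side")
crop(S,(230,220,330,320),5.5,"pics/s8.png")
o=robot.get_obs();print(o["tool_pos"].round(4),np.degrees(o["ee_rot"]),o["wrist_force"],o["width"])
```

```text
[0.4684 0.287  0.0428] [-1.79646593e+02 -1.47062752e-01  5.57251753e+00] [-1.5544623   5.53909219  1.09306957] 0.029258992529236492
```

View pics/s8.png

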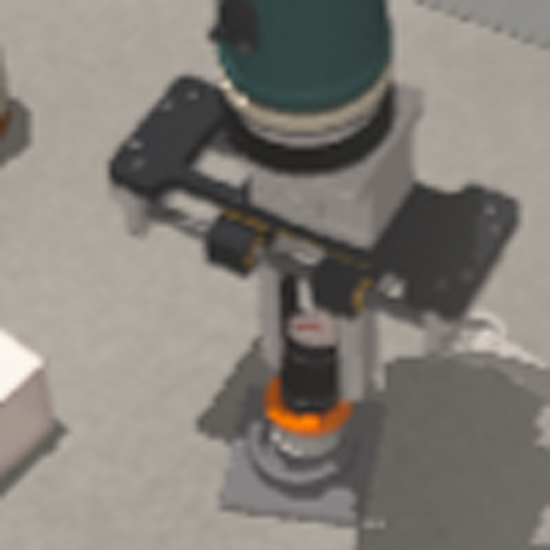

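Request:
arm_command --pt "0 0.0003 -0.003 0 0" --pt "0 0.0005 -0.005 0 0" --pt "0 0.0005 -0.005 0 0"

```text
time: 12.5
tool_pos: [0.469, 0.2796, 0.0418]
ee_rot: [-3.14, -0.002, 0.097]
wrist_force: [0.9, 3.0, -0.2]
width: 0.0295
```

Request:
arm_command --pt "0 0 0 0.03 0" --pt "0 0 0 0.08 0" --pt "0 0 0 0.13 0" --pt "0 0 0 0.15 0" --pt "0 0 0 0.15 0"

```text
time: 13.12
tool_pos: [0.4693, 0.2784, 0.1927]
ee_rot: [3.141, -0.003, 0.096]
wrist_force: [0.3, 0.7, -1.8]
width: 0.029
```

Run:
```python
from h import *
T=snap("top");S=snap("side")
crop(S,(230,160,350,260),6,"pics/s9.png")
crop(T,(150,180,250,260),7,"pics/t9.png")
o=robot.get_obs();print(o["tool_pos"].round(4),np.degrees(o["ee_rot"]),o["wrist_force"],o["width"])
for n in("side","top"):
    for m in finder.masks_of("coupler",n)[:1]: print(n,m["p"],m["extent"])
```

```text
[0.4678 0.2781 0.1894] [1.79867041e+02 1.69853387e-01 5.52246720e+00] [ 0.01989579 -0.19217108 -2.17291037] 0.029261073322666035
side 0.73 [276.5, 236.2, 294.3, 265.0]
```

View pics/s9.png

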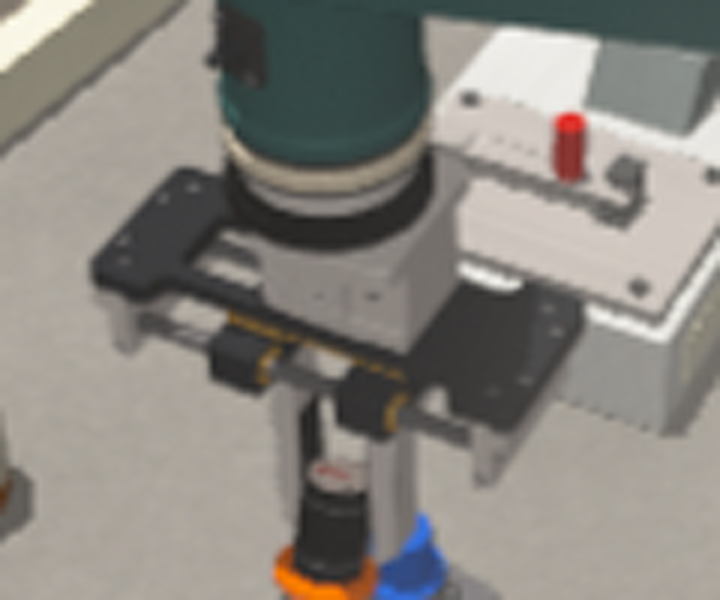

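View pics/t9.png

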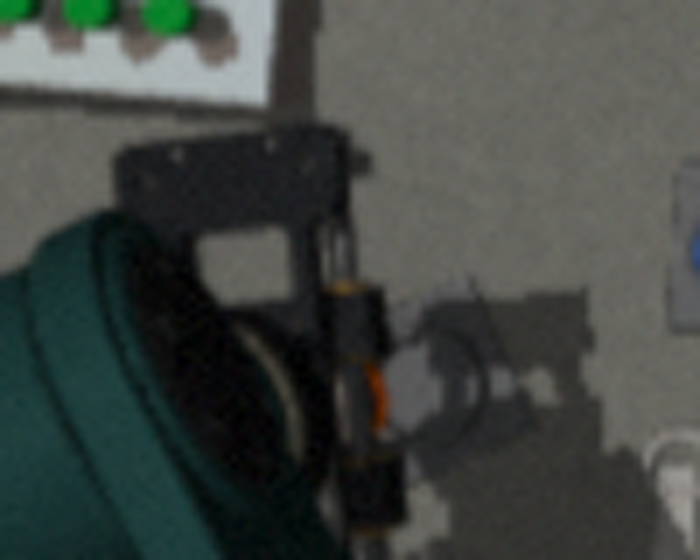

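```bash
cat >> h.py <<'E'
yaw=np.radians(5.53)
cxv=np.array([np.cos(yaw),np.sin(yaw),0]);cyv=np.array([-np.sin(yaw),np.cos(yaw),0])
def coupler_rings(mouth,th,s):
    ax=-np.sin(th)*cyv+np.cos(th)*np.array([0,0,1.]);e=np.cross(ax,cxv)
    out=[]
    for z,r in((0,.018),(.009,.018),(.022,.0215),(.027,.0215),(.07,.015)):
        a=np.linspace(0,2*np.pi,60)
        out.append(proj(s,mouth+ax*z+r*(np.cos(a)[:,None]*cxv+np.sin(a)[:,None]*e)))
    return out
def overlay(s,rings,box,k,f):
    l,t,r,b=box;im=cv2.resize(s["image"][t:b,l:r,::-1],None,fx=k,fy=k,interpolation=cv2.INTER_CUBIC)
    for R in rings: cv2.polylines(im,[np.int32(((R-[l,t])+.5)*k)],False,(0,255,0),1)
    return im
def mouth_from_tcp(tcp,th,sg):
    g=np.array(tcp)+[0,0,.0188];ax=-np.sin(th)*cyv+np.cos(th)*np.array([0,0,1.]);return g-ax*sg
E
python3 - <<'E'
from h import *
S=snap("side");o=robot.get_obs();tp=o["tool_pos"]
ims=[overlay(S,coupler_rings(mouth_from_tcp(tp,np.radians(a),.0484),np.radians(a),S),(265,225,310,275),6,None) for a in(22,30,38)]
cv2.imwrite("pics/ov1.png",np.hstack(ims[:3])[:,:])
E
```

View pics/ov1.png

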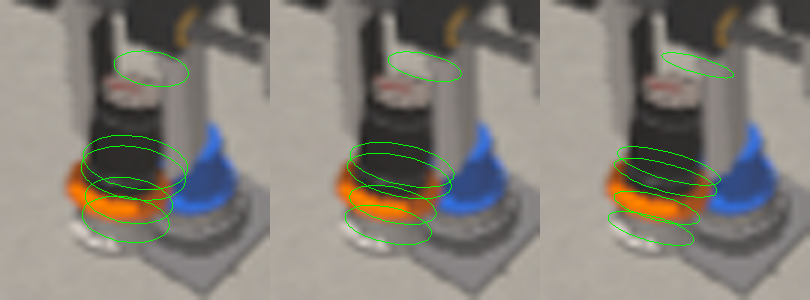

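Run:
```python
from h import *
S=snap("side");o=robot.get_obs();tp=o["tool_pos"];print(tp,o["qvel"].round(3),o["ee_rot"])
g=tp+[0,0,.0188]
print(proj(S,[tp,g,g+cxv*.01,g+cyv*.01,g+[0,0,.01]]).round(1))
crop(S,(250,200,320,275),8,"pics/s10.png")
```

```text
[0.46766766 0.27854693 0.18918428] [ 0.    -0.004 -0.012  0.002  0.001 -0.001] [3.13990671 0.00352493 0.09678824]
[[288.6 248.9]
 [288.3 243.7]
 [284.7 242.4]
 [286.3 246.5]
 [288.2 240.9]]
```

View pics/s10.png

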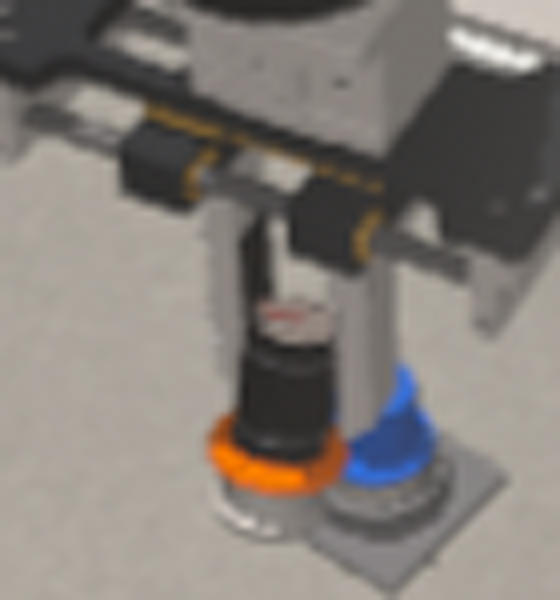

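Request:
arm_command --pt "0 0 0 0.05 -10" --pt "0 0 0 0.1 -20" --pt "0 0 0 0.15 -30" --pt "0 0 0 0.15 -40" --pt "0 0 0 0.15 -50" --pt "0 0 0 0.15 -58" --pt "0 0 0 0.15 -58" --pt "0 0 0 0.15 -58"

```text
time: 14.42
tool_pos: [0.4684, 0.2791, 0.3407]
ee_rot: [3.14, 0.0, -0.913]
wrist_force: [0.1, -0.5, -1.7]
width: 0.0291
```

Run:
```python
from h import *
S=snap("side","pics/s11f.png");T=snap("top");o=robot.get_obs();tp=o["tool_pos"];print(tp,o["qvel"].round(3),np.degrees(o["ee_rot"]))
R=Ro.from_euler('xyz',o["ee_rot"]).as_matrix()
g=tp-R[:,2]*.0188
for s in(S,T):
  print(proj(s,[tp,g,g+R[:,0]*.01,g+R[:,1]*.01,g+[0,0,.01]]).round(1))
c=proj(S,tp)[0].astype(int);crop(S,(c[0]-40,c[1]-50,c[0]+40,c[1]+25),8,"pics/s11.png");print(c)
c=proj(T,tp)[0].astype(int);crop(T,(c[0]-40,c[1]-40,c[0]+50,c[1]+35),8,"pics/t11.png");print(c)
```

```text
[0.46840178 0.27915331 0.34099345] [-0.003 -0.002 -0.002  0.     0.002  0.003] [ 1.79966325e+02  1.26377910e-03 -5.23712821e+01]
[[285.8 202.9]
 [285.4 196.5]
 [285.2 193.5]
 [290.  196.2]
 [285.2 193. ]]
[[184.9 240.7]
 [182.  241.3]
 [185.9 238.2]
 [185.1 245.1]
 [180.5 241.6]]
[285 202]
[184 240]
```

View pics/s11.png

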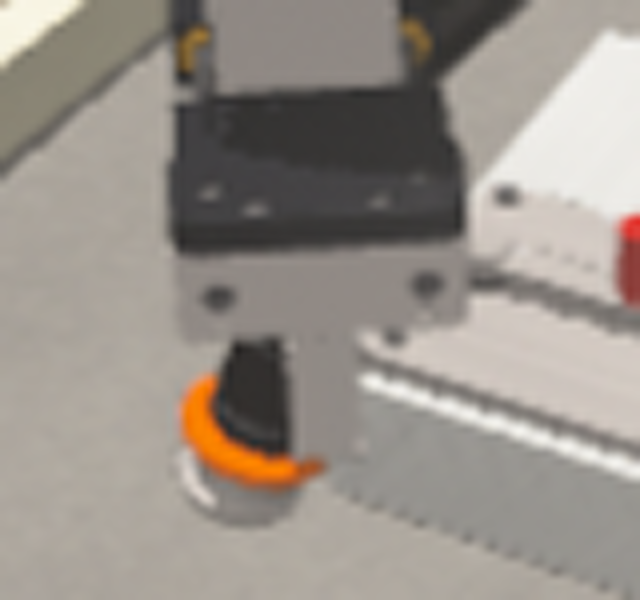

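View pics/t11.png

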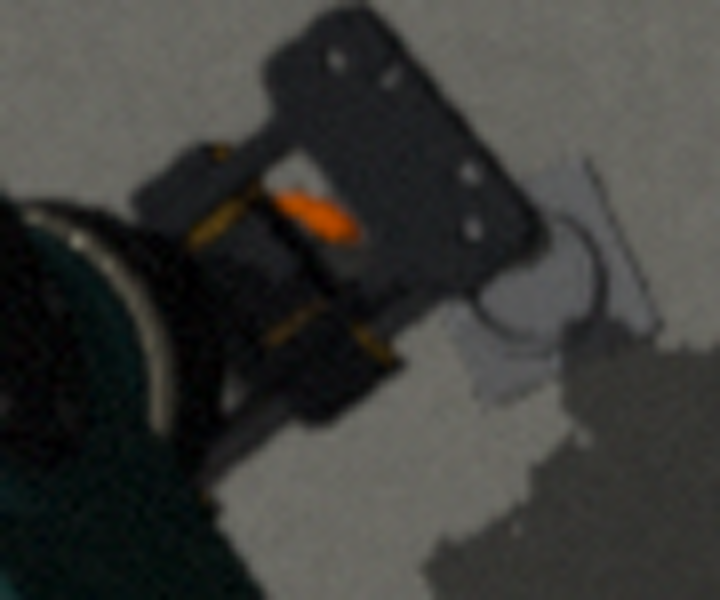

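```bash
cat >> h.py <<'E'
def rings_tool(o,th,dy,dz,sg,s):
    R=Ro.from_euler('xyz',o["ee_rot"]).as_matrix()
    x=R[:,0];Z=-R[:,2];y=np.cross(Z,x)
    ax=-np.sin(th)*y+np.cos(th)*Z; e=np.cross(ax,x)
    g=np.array(o["tool_pos"])+Z*.0188+y*dy+Z*dz; m=g-ax*sg;out=[]
    a=np.linspace(0,2*np.pi,60)
    for z,r in((0,.018),(.009,.018),(.022,.0215),(.027,.0215),(.027,.015),(.07,.015)):
        out.append(proj(s,m+ax*z+r*(np.cos(a)[:,None]*x+np.sin(a)[:,None]*e)))
    for q in(0,np.pi/2,np.pi,1.5*np.pi): out.append(proj(s,[m+ax*z+.015*(np.cos(q)*x+np.sin(q)*e) for z in(.027,.07)]))
    return out
E
python3 - <<'E'
from h import *
S=snap("side");o=robot.get_obs()
rows=[]
for dy,dz in((0,0),(.004,-.003),(.008,-.003)):
    rows.append(np.hstack([overlay(S,rings_tool(o,np.radians(a),dy,dz,.0484,S),(255,185,310,220),4.5,None) for a in(16,24,32)]))
cv2.imwrite("pics/ov2.png",np.vstack(rows))
E
```

```text
(no output)
```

View pics/ov2.png

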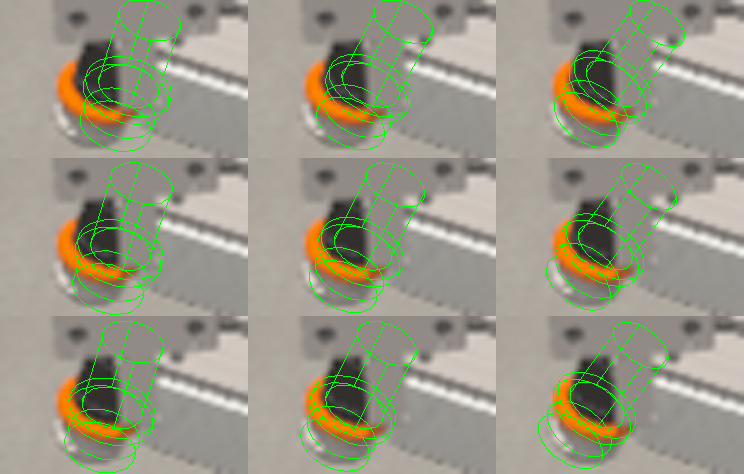

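Run:
```python
from h import *
from scipy.optimize import least_squares
S=snap("side");o=robot.get_obs();k=8
l,t,r,b=245,152,325,227
im=cv2.resize(S["image"][t:b,l:r],None,fx=k,fy=k,interpolation=cv2.INTER_CUBIC).astype(int)
m=(im[...,0]>150)&(im[...,0]-im[...,2]>90)&(im[...,1]<.72*im[...,0])
n,lab,st,_=cv2.connectedComponentsWithStats(m[250:].astype(np.uint8))
i=1+np.argmax(st[1:,4]);ys,xs=np.nonzero(lab==i);P=np.c_[xs,ys+250].astype(float);print(st[i])
dirs=[np.array([np.cos(a),np.sin(a)]) for a in np.radians([100,115,130,145,160,175,190,205])]
obs=[(P@d).max() for d in dirs]
# manual: grip left silhouette pts, lip supports
grip=np.array([[231,350],[222,385],[214,412]])
lipleft,lipbot=176,525
def cr(R): return ((R-[l,t])+.5)*k-.5
def res(p,full=False):
    R=rings_tool(o,np.radians(p[0]),p[1]/1e3,p[2]/1e3,.0484,S)
    C=cr(np.vstack(R[2:4]));e=[(C@d).max()-v for d,v in zip(dirs,obs)]
    L=cr(np.vstack(R[:2]));e+=[(-L[:,0]).max()+lipleft,L[:,1].max()-lipbot]
    A,B=cr(R[4]),cr(R[5]);u=B.mean(0)-A.mean(0);u/=np.linalg.norm(u);nrm=np.array([u[1],-u[0]]); 
    if nrm[0]>0:nrm=-nrm
    lo=(A@nrm).max()
    e+=list(grip@nrm-lo)
    return np.array(e)
for w in (0,1):
  f=least_squares(res if w else (lambda p:res(p)[:8]),[20,5,-2]);print(f.x.round(1),res(f.x).round(0))
f3=least_squares(lambda p:np.r_[res(p)],[20,5,-2],loss="soft_l1",f_scale=3);print(f3.x)
cv2.imwrite("pics/ov3.png",overlay(S,rings_tool(o,np.radians(f3.x[0]),f3.x[1]/1e3,f3.x[2]/1e3,.0484,S),(l,t,r,b),k,None))
```

```text
[ 180  123  137  112 5436]
[18.6 12.3  0. ] [ -0.   0.  -1.   0.  -0.   1.  -1.  -0.   5.  10.  -4.  -8. -10.]
[17.5 11.9  0.2] [-1. -1. -2. -2. -3. -2. -4. -3.  1.  9. -3. -5. -7.]
[17.72209073 11.99971211 -0.22978665]
```

View pics/ov3.png

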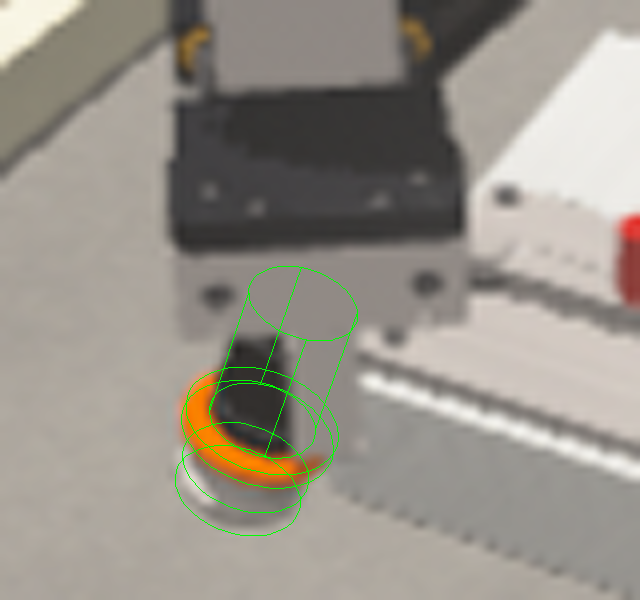

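```bash
cat >> h.py <<'E'
PAX=-np.sin(np.pi/6)*cyv+np.cos(np.pi/6)*np.array([0,0,1.]);PE=np.cross(PAX,cxv)
def port_lines(F,s,nip=True):
    out=[proj(s,[F+.033*(a*cxv+b*PE) for a,b in((1,1),(1,-1),(-1,-1),(-1,1),(1,1))])]
    a=np.linspace(0,2*np.pi,40)
    for z in(0,.024,.03): out.append(proj(s,F+PAX*z+.0075*(np.cos(a)[:,None]*cxv+np.sin(a)[:,None]*PE)))
    for q in(1,-1): out.append(proj(s,[F+cxv*q*.018,F+cxv*q*.018+PAX*.02]))
    return out
E
python3 - <<'E'
from h import *
T=snap("top");S=snap("side")
tip=np.array([.5805,-.2188,.116]);F=tip-.03*PAX;print(F)
for F,n in((F,"a"),):
  a=overlay(T,port_lines(F,T),(365,175,405,211),10,None);b=overlay(S,port_lines(F,S),(322,153,362,189),10,None)
  a2=overlay(T,[],(365,175,405,211),10,None);b2=overlay(S,[],(322,153,362,189),10,None)
  cv2.imwrite("pics/port_%s.png"%n,cv2.resize(np.vstack([np.hstack([a,b]),np.hstack([a2,b2])]),None,fx=.83,fy=.83))
E
```

```text
[ 0.5790545  -0.20386981  0.09001924]
```

View pics/port_a.png

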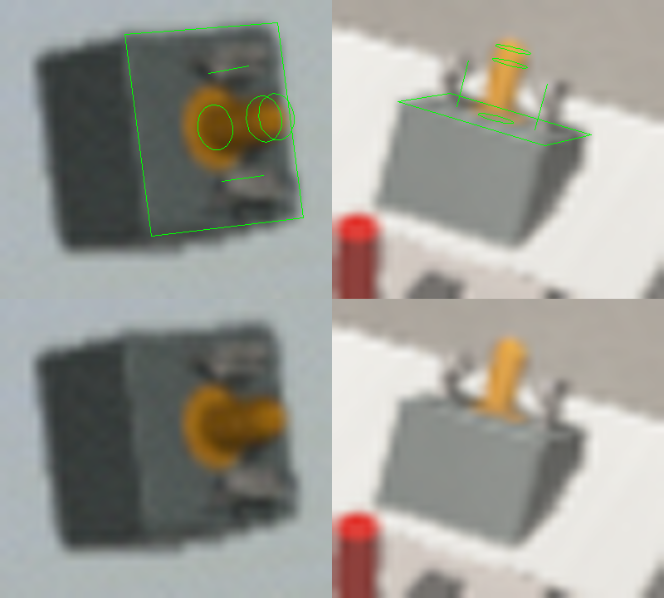

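Request:
arm_command --pt "0 0.012 -0.053 0 8" --pt "0 0.024 -0.107 0 16" --pt "0 0.036 -0.16 0 24" --pt "0 0.048 -0.214 0 32" --pt "0 0.06 -0.267 0 40" --pt "0 0.07 -0.32 0 48" --pt "0 0.082 -0.373 0 55" --pt "0 0.095 -0.427 0 58" --pt "0 0.106 -0.48 0 58" --pt "0 0.116 -0.533 0 58"

```text
time: 15.98
tool_pos: [0.5847, -0.2556, 0.3413]
ee_rot: [3.142, -0.001, 0.097]
wrist_force: [0.3, -0.2, -1.6]
width: 0.029
```

Request:
arm_command --pt "0 0 0 -0.04 0" --pt "0 0 0 -0.08 0" --pt "0 0 0 -0.12 0" --pt "0 0 0 -0.15 0" --pt "0 0 0 -0.15 0" --pt "0 0 0 -0.15 0"

```text
time: 16.73
tool_pos: [0.5851, -0.2542, 0.193]
ee_rot: [3.14, -0.002, 0.097]
wrist_force: [0.4, -0.5, -0.8]
width: 0.0294
```

Run:
```python
from h import *
S=snap("side","pics/s12f.png");T=snap("top");o=robot.get_obs();tp=o["tool_pos"];print(tp,o["qvel"].round(3),np.degrees(o["ee_rot"]),o["width"])
c=proj(S,tp)[0].astype(int);crop(S,(c[0]-35,c[1]-40,c[0]+45,c[1]+35),8,"pics/s12.png");print(c)
c=proj(T,tp)[0].astype(int);crop(T,(c[0]-40,c[1]-40,c[0]+50,c[1]+35),8,"pics/t12.png");print(c)
```

```text
[ 0.58553753 -0.25435944  0.19402841] [-0.    -0.003  0.001  0.    -0.004 -0.   ] [179.85301515  -0.21918915   5.56475372] 0.02889104254568782
[348 134]
[418 184]
```

View pics/s12.png

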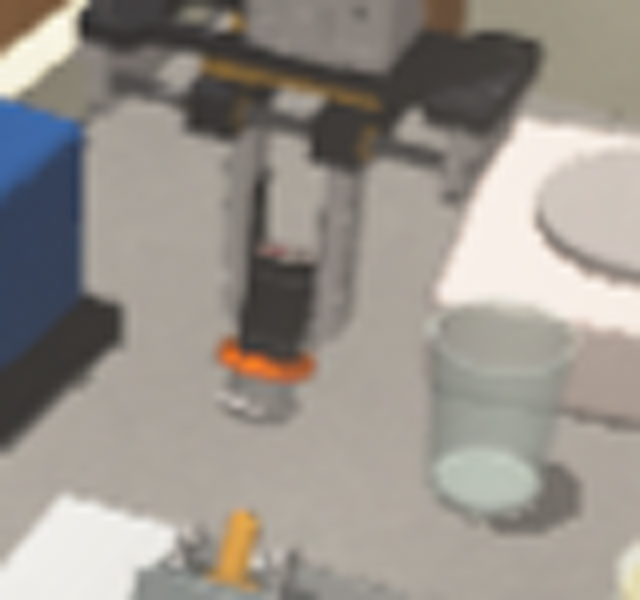

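View pics/t12.png

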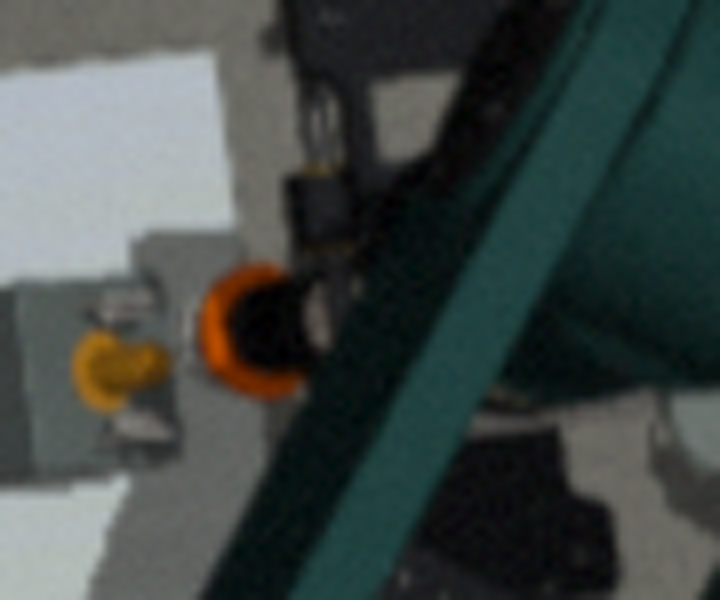

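```bash
cat >> h.py <<'E'
from scipy.optimize import least_squares
def orange(s,box,k=8):
    l,t,r,b=box
    im=cv2.resize(s["image"][t:b,l:r],None,fx=k,fy=k,interpolation=cv2.INTER_CUBIC).astype(int)
    m=(im[...,0]>140)&(im[...,0]-im[...,2]>80)&(im[...,1]<.58*im[...,0])
    n,lab,st,_=cv2.connectedComponentsWithStats(m.astype(np.uint8));i=1+np.argmax(st[1:,4])
    ys,xs=np.nonzero(lab==i);return (np.c_[xs,ys]+.5)/k-.5+[l,t],st[i]
E
python3 - <<'E'
from h import *
S=snap("side");T=snap("top");o=robot.get_obs()
c=proj(S,o["tool_pos"])[0].astype(int);bs=(c[0]-35,c[1]-40,c[0]+45,c[1]+35)
c=proj(T,o["tool_pos"])[0].astype(int);bt=(c[0]-40,c[1]-40,c[0]+50,c[1]+35)
Ps,a=orange(S,bs);Pt,b=orange(T,bt);print(a,b)
D=lambda A:[np.array([np.cos(x),np.sin(x)]) for x in np.radians(A)]
ds=D([0,30,60,90,120,150,180]);dt=D([80,105,130,155,180,205,230,255])
vs=[(Ps@d).max() for d in ds];vt=[(Pt@d).max() for d in dt]
def res(p):
    q=dict(o);q["tool_pos"]=o["tool_pos"]+np.array([p[3],0,0])/1e3
    e=[]
    for s,dd,vv in((S,ds,vs),(T,dt,vt)):
        C=np.vstack(rings_tool(q,np.radians(p[0]),p[1]/1e3,p[2]/1e3,.0484,s)[2:4])
        e+=[(C@d).max()-v for d,v in zip(dd,vv)]
    return np.r_[e,p[3]*.2]
f=least_squares(res,[18,12,0,0],loss="soft_l1",f_scale=.3);print(f.x.round(1),res(f.x).round(1))
p=f.x;q=dict(o);q["tool_pos"]=o["tool_pos"]+np.array([p[3],0,0])/1e3
g=lambda s,b:overlay(s,rings_tool(q,np.radians(p[0]),p[1]/1e3,p[2]/1e3,.0484,s),b,5,None)
A,B=g(S,bs),g(T,bt);cv2.imwrite("pics/ov4.png",np.hstack([cv2.resize(A,(400,375)),cv2.resize(B,(400,375))]))
E
```

```text
[ 221  341   88   33 1321] [205 297  21  68 984]
[-3.8 18.2  7.7  1.7] [ 1.4  0.2 -0.4  0.1 -0.   0.1  0.5  5.1  2.1  0.1 -0.4 -0.  -0.2  0.8
  3.2  0.3]
```

View pics/ov4.png

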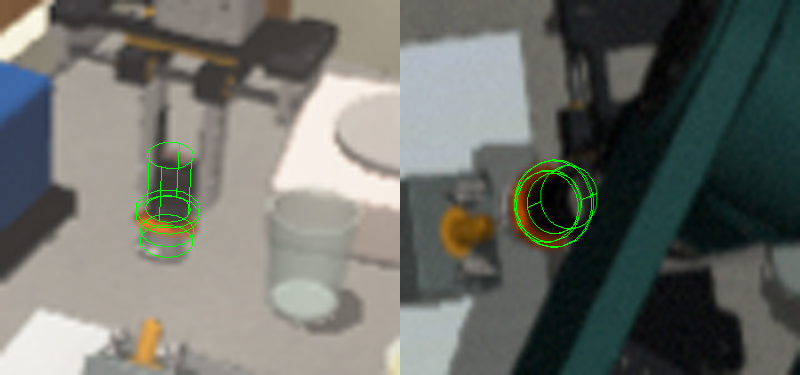

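```bash
cat > fit.py <<'E'
from h import *
def fitc(tag,bs_off=(-35,-40,45,35),bt_off=(-18,-40,50,35),x0=(18,12,0,0),dts=(80,105,130,155,180,205,230,255)):
    S=snap("side");T=snap("top");o=robot.get_obs()
    bx=lambda s,f:tuple(int(v) for v in np.r_[proj(s,o["tool_pos"])[0],proj(s,o["tool_pos"])[0]]+np.array(f))
    bs=bx(S,bs_off);bt=bx(T,bt_off);k=8
    P=[]
    for s,(l,t,r,b),lo in((S,bs,130),(T,bt,90)):
        im=cv2.resize(s["image"][t:b,l:r],None,fx=k,fy=k,interpolation=cv2.INTER_CUBIC).astype(int)
        m=(im[...,0]>lo)&(im[...,0]-im[...,2]>60)&(im[...,1]<.62*im[...,0])
        n,lab,st,_=cv2.connectedComponentsWithStats(m.astype(np.uint8));i=1+np.argmax(st[1:,4])
        ys,xs=np.nonzero(lab==i);P.append((np.c_[xs,ys]+.5)/k-.5+[l,t]);print(st[i])
    D=lambda A:[np.array([np.cos(x),np.sin(x)]) for x in np.radians(A)]
    ds=D([30,60,90,120,150,180]);dt=D(dts)
    vs=[(P[0]@d).max() for d in ds];vt=[(P[1]@d).max() for d in dt]
    def pose(p):
        q=dict(o);q["tool_pos"]=o["tool_pos"]+np.array([p[3],0,0])/1e3;return q
    def res(p):
        e=[]
        for s,dd,vv in((S,ds,vs),(T,dt,vt)):
            C=np.vstack(rings_tool(pose(p),np.radians(p[0]),p[1]/1e3,p[2]/1e3,.0484,s)[2:4])
            e+=[(C@d).max()-v for d,v in zip(dd,vv)]
        return np.r_[e,p[3]*.2]
    f=least_squares(res,x0,loss="soft_l1",f_scale=.3);p=f.x;print(p.round(1),res(p).round(1))
    th=np.radians(p[0]);ax=-np.sin(th)*cyv+np.cos(th)*np.array([0,0,1.])
    m=o["tool_pos"]+np.array([p[3]/1e3,0,0])+[0,0,.0188+p[2]/1e3]+cyv*p[1]/1e3-ax*.0484
    print("tcp",o["tool_pos"].round(4),"mouth",m.round(4),"F",o["wrist_force"].round(1),"w",round(o["width"],4))
    Fp=np.array([.5793,-.2027,.091])
    print("rel port (x, e, axial) mm",[round(1e3*float((m-Fp)@v),1) for v in(cxv,PE,PAX)])
    ims=[]
    for s,b in((S,bs),(T,(bt[0]-25,)+bt[1:])):
        im=overlay(s,rings_tool(pose(p),th,p[1]/1e3,p[2]/1e3,.0484,s)+port_lines(Fp,s),b,8,None);h=380;im=im[:, :]
        ims.append(cv2.resize(im,(395,int(im.shape[0]*395/im.shape[1]))))
    H=max(i.shape[0] for i in ims);ims=[np.vstack([i,np.zeros((H-i.shape[0],395,3),np.uint8)]) for i in ims]
    cv2.imwrite(f"pics/{tag}.png",np.hstack(ims));return p
E
python3 - <<'E'
from fit import *
fitc("ov5",bs_off=(-35,-40,35,45))
E
```

```text
[ 220  342   91   36 1556]
[  22  266   97  133 4088]
[-2.  19.3  8.3  0.9] [ 0.3 -0.3 -0.   0.1  0.   0.3  0.4  0.2  0.2 -0.1 -0.1 -0.2  0.1  0.4
  0.2]
tcp [ 0.585  -0.2541  0.1927] mouth [ 0.5842 -0.2365  0.1714] F [-0.1 -0.8 -1.2] w 0.0295
rel port (x, e, axial) mm [1.6, 10.7, 86.7]
```

View pics/ov5.png

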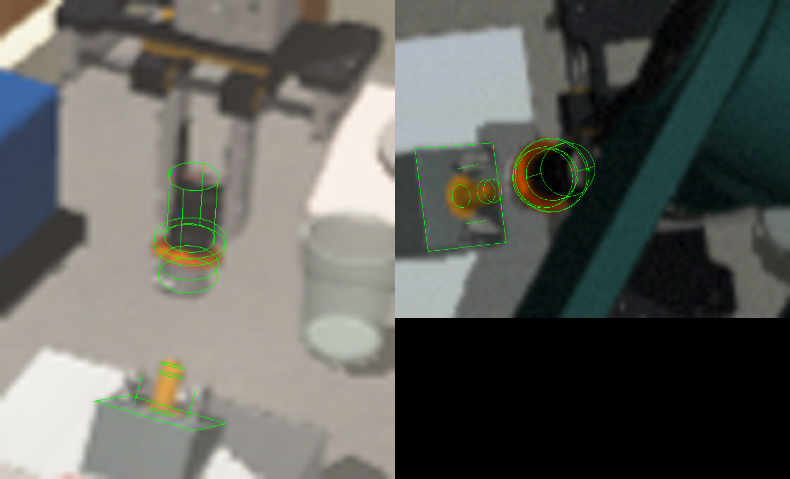

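```bash
sed -i 's/x0=(18,12,0,0),/x0=(18,12,0,0),man=None,/; s/        return np.r_\[e,p\[3\]\*.2\]/        for cam,rng,d,v in (man or []):\n            C=np.vstack([rings_tool(pose(p),np.radians(p[0]),p[1]\/1e3,p[2]\/1e3,.0484,S if cam=="s" else T)[i] for i in rng]);d=np.array(d);e.append((C@d).max()-v)\n        return np.r_[e,p[3]*.2]/' fit.py
python3 - <<'E'
from fit import *
sx=lambda u:313+(u+.5)/8-.5
sy=lambda v:94+(v+.5)/8-.5
tx=lambda u:378+(u+.5)/8-.5
man=[("s",(0,1),(0,1),sy(423)),("s",(0,1),(-1,0),-sx(217)),("s",(0,1),(1,0),sx(298)),("t",(5,),(-1,0),-tx(303)),("s",(5,),(0,-1),-sy(243))]
for mm in(man,man[:4],man[:3]): fitc("ov6",bs_off=(-35,-40,35,45),man=mm)
fitc("ov6",bs_off=(-35,-40,35,45),man=man)
E
```

```text
[ 220  344   92   36 1646]
[  22  268   95  132 4132]
[18.6 11.2  1.3  1.3] [ 0.7  0.4 -0.2 -0.3  0.1  0.5  0.2  0.3  0.1 -0.4 -0.1 -0.1  0.5  0.5
  0.2  0.2  0.5  0.1  0.3  0.3]
tcp [ 0.5847 -0.2539  0.192 ] mouth [ 0.5834 -0.2274  0.1662] F [-0.7 -0.6 -1.7] w 0.0293
rel port (x, e, axial) mm [1.7, 16.0, 77.6]
[ 219  345   91   36 1583]
[  20  269   97  131 4288]
[19.  11.6  2.4  1.2] [ 0.7  0.2 -0.4 -0.5  0.1  0.4  0.3  0.2  0.1 -0.3 -0.2 -0.   0.4  0.5
  0.2  0.3  0.5  0.2  0.2]
tcp [ 0.5845 -0.2539  0.1915] mouth [ 0.5831 -0.2266  0.1669] F [ 0.7 -0.9 -2.1] w 0.0287
rel port (x, e, axial) mm [1.5, 17.0, 77.8]
[ 219  339   91   35 1539]
[  19  269   96  132 4291]
[10.1 14.7  4.5  1.3] [ 0.5 -0.  -0.2 -0.1  0.1  0.3  0.2  0.1  0.1 -0.1 -0.1  0.   0.3  0.6
  0.1 -0.2  0.9  0.3]
tcp [ 0.5844 -0.2538  0.1913] mouth [ 0.5835 -0.2307  0.167 ] F [-0.1  0.3 -2.3] w 0.0296
rel port (x, e, axial) mm [1.4, 13.5, 79.9]
[ 221  340   90   35 1564]
[  19  269   96  133 4277]
[19.4 11.4  1.7  1.2] [ 0.7  0.2 -0.4 -0.5  0.2  0.6  0.2  0.3  0.2 -0.3 -0.2 -0.1  0.3  0.5
  0.4  0.3  0.5  0.1  0.1  0.2]
tcp [ 0.5844 -0.2538  0.1912] mouth [ 0.5829 -0.2264  0.1661] F [ 0.7  0.  -1.7] w 0.0289
rel port (x, e, axial) mm [1.3, 16.8, 77.0]
```

View pics/ov6.png

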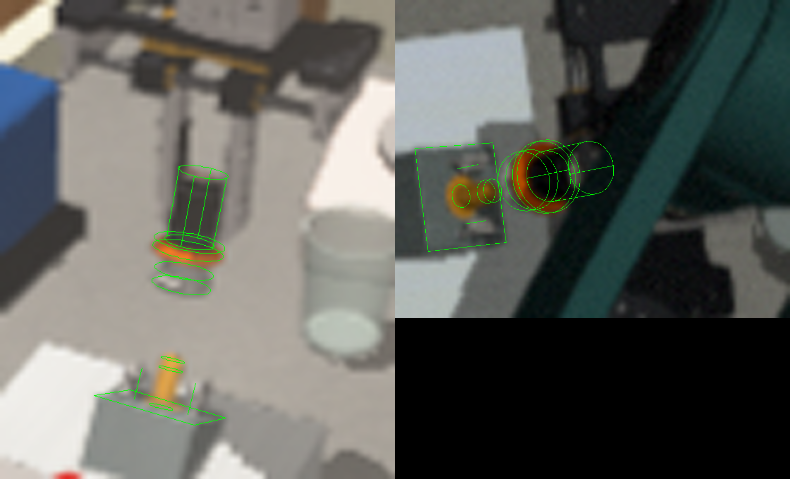

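Request:
arm_command --pt "0 -0.002 0.005 -0.015 0" --pt "0 -0.002 0.005 -0.03 0" --pt "0 -0.002 0.005 -0.042 0" --pt "0 -0.002 0.005 -0.042 0" --pt "0 -0.002 0.005 -0.042 0"

```text
time: 18.05
tool_pos: [0.5826, -0.249, 0.1495]
ee_rot: [3.141, -0.0, 0.097]
wrist_force: [-0.5, -0.5, -1.5]
width: 0.029
```

```bash
cat > look.py <<'E'
from h import *
import sys
def look(tag,p=(18.5,11.3,1.0,-1.0+2.2),draw=True,k=9):
    S=snap("side");T=snap("top");o=robot.get_obs();Fp=np.array([.5793,-.2027,.091])
    print("tcp",o["tool_pos"].round(4),"F",o["wrist_force"].round(1),"T",o["wrist_torque"].round(2),"w",round(float(o["width"]),4),"rot",np.degrees(o["ee_rot"]).round(1))
    q=dict(o);q["tool_pos"]=o["tool_pos"]+np.array([p[3],0,0])/1e3
    L=lambda s:rings_tool(q,np.radians(p[0]),p[1]/1e3,p[2]/1e3,.0484,s)+port_lines(Fp,s)
    a=[];
    for s,b in((S,(318,120,362,186)),(T,(372,165,420,211))):
        for d in ((0,1) if draw else (0,)):
            a.append(overlay(s,L(s) if d else [],b,k if s is T else 6.3,None))
    H=max(i.shape[0] for i in a);a=[np.vstack([i,np.zeros((H-i.shape[0],i.shape[1],3),np.uint8)]) for i in a]
    im=np.hstack(a);f=min(1,795/im.shape[1]);
    if draw:
        im=np.vstack([np.hstack([a[0],a[2]]),np.hstack([a[1],a[3]])]);f=min(1,590/im.shape[0],795/im.shape[1])
    cv2.imwrite(f"pics/{tag}.png",cv2.resize(im,None,fx=f,fy=f,interpolation=cv2.INTER_AREA))
E
python3 -c "
from look import *
look('l1')"
```

```text
tcp [ 0.5829 -0.2491  0.1502] F [ 0.2  0.2 -2.2] T [-0.08 -0.14 -0.07] w 0.029 rot [ 1.799e+02 -1.000e-01  5.600e+00]
```

View pics/l1.png

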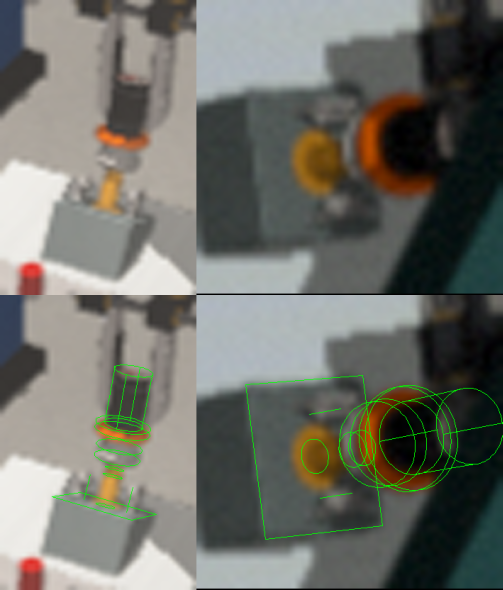

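Request:
arm_command --pt "0 -0.001 0.003 -0.005 0" --pt "0 -0.0015 0.006 -0.0105 0" --pt "0 -0.0015 0.006 -0.0105 0"

```text
time: 18.52
tool_pos: [0.5805, -0.2422, 0.1378]
ee_rot: [-3.141, 0.001, 0.097]
wrist_force: [0.6, -0.1, -0.7]
width: 0.029
```

```bash
python3 -c "
from look import *
look('l2')"
```

```text
tcp [ 0.5809 -0.2427  0.1386] F [-0.5  0.6 -2.2] T [-0.   -0.05 -0.  ] w 0.0289 rot [-180.     0.     5.6]
```

View pics/l2.png

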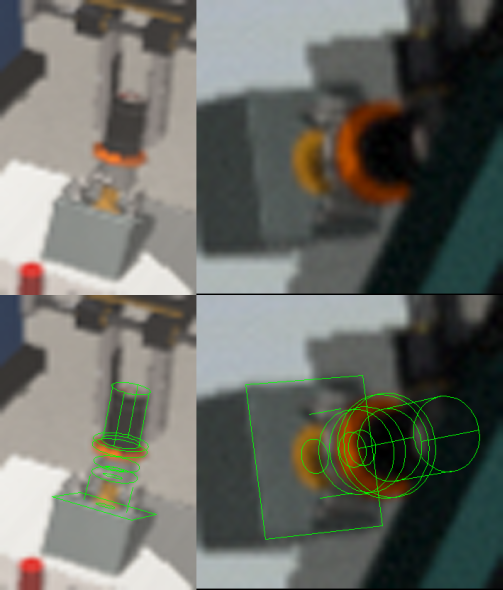

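Request:
arm_command --pt "0 0 0.002 -0.004 0" --pt "0 0 0.0035 -0.0085 0" --pt "0 0 0.0035 -0.0085 0" --pt "0 0 0.0035 -0.0085 0"

```text
time: 19.12
tool_pos: [0.5814, -0.24, 0.1317]
ee_rot: [3.14, -0.002, 0.097]
wrist_force: [-1.1, -1.1, 4.8]
width: 0.0292
```

```bash
python3 -c "
from look import *
look('l3')"
```

```text
tcp [ 0.5814 -0.24    0.1316] F [-1.2 -1.6  6.1] T [-0.24  0.14  0.03] w 0.0289 rot [ 1.799e+02 -1.000e-01  5.500e+00]
```

View pics/l3.png

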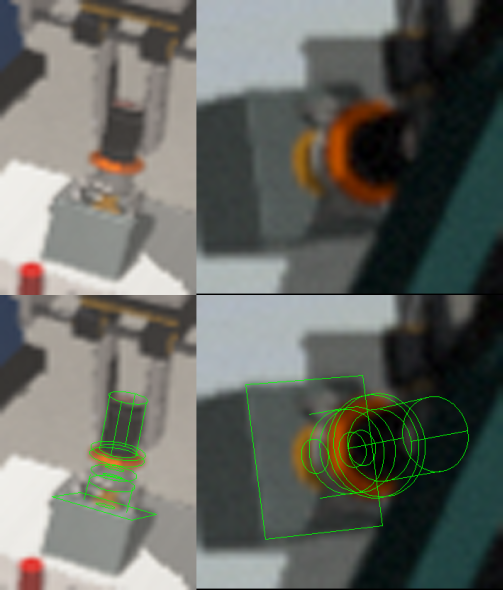

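Request:
arm_command --pt "0 0 0 0.001 0" --pt "0.36 0 0 0.001 0" --pt "0.4 0 0 0.001 0" --pt "0.5 0 0 0.001 0" --pt "0.5 0 0 0.001 0"

```text
time: 19.85
tool_pos: [0.5809, -0.239, 0.1308]
ee_rot: [-3.141, 0.0, 0.097]
wrist_force: [0.1, -0.6, 0.7]
width: 0.0469
```

```bash
python3 -c "
from look import *
look('l4')"
```

```text
tcp [ 0.5809 -0.2392  0.1311] F [-0.3 -0.4  1.3] T [-0.06 -0.1  -0.01] w 0.0473 rot [-180.     0.     5.6]
```

View pics/l4.png

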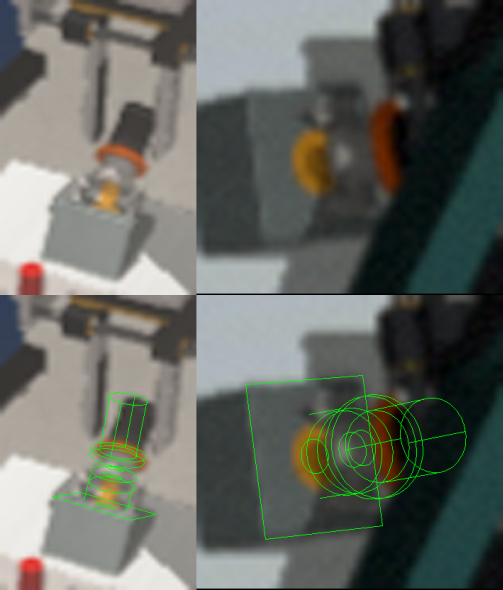

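```bash
cat > look2.py <<'E'
from h import *
Fp=np.array([.5793,-.2027,.091])
def look2(tag,cands,bs=(318,125,362,181),bt=(372,165,420,211)):
    S=snap("side");T=snap("top");o=robot.get_obs()
    print("tcp",o["tool_pos"].round(4),"F",o["wrist_force"].round(1),"w",round(float(o["width"]),4))
    rows=[]
    for s,b,k in((S,bs,4.5),(T,bt,4.1)):
        r=[overlay(s,[],b,k,None)]
        for th,ax,e in cands:
            m=Fp+PAX*ax/1e3+PE*e/1e3
            r.append(overlay(s,coupler_rings(m,np.radians(th),s)+port_lines(Fp,s)[:1],b,k,None))
        rows.append(np.hstack(r))
    W=max(r.shape[1] for r in rows);rows=[np.hstack([r,np.zeros((r.shape[0],W-r.shape[1],3),np.uint8)]) for r in rows]
    im=np.vstack(rows);f=min(1,795/im.shape[1],595/im.shape[0]);cv2.imwrite(f"pics/{tag}.png",cv2.resize(im,None,fx=f,fy=f,interpolation=cv2.INTER_AREA))
E
python3 -c "
from look2 import *
look2('l5',[(30,17,0),(36,17,0),(42,17,0)])"
```

```text
tcp [ 0.581  -0.2392  0.1312] F [-0.7 -0.4  1.2] w 0.0471
```

View pics/l5.png

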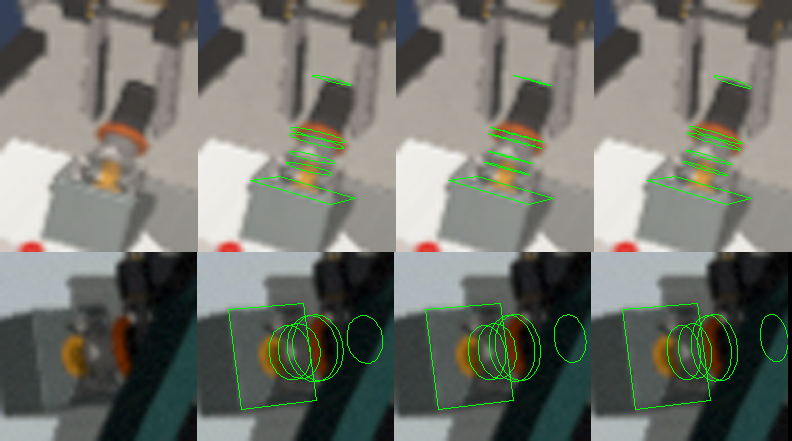

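```bash
python3 -c "
from look2 import *
look2('l6',[(46,20,0),(52,22,-2),(58,24,-2)])
S=snap('side');T=snap('top');crop(S,(318,120,368,185),9,'pics/s20.png');crop(T,(365,165,425,211),11,'pics/t20.png')"
```

```text
tcp [ 0.581  -0.2393  0.1313] F [ 0.1 -0.  -0.6] w 0.0465
```

View pics/l6.png

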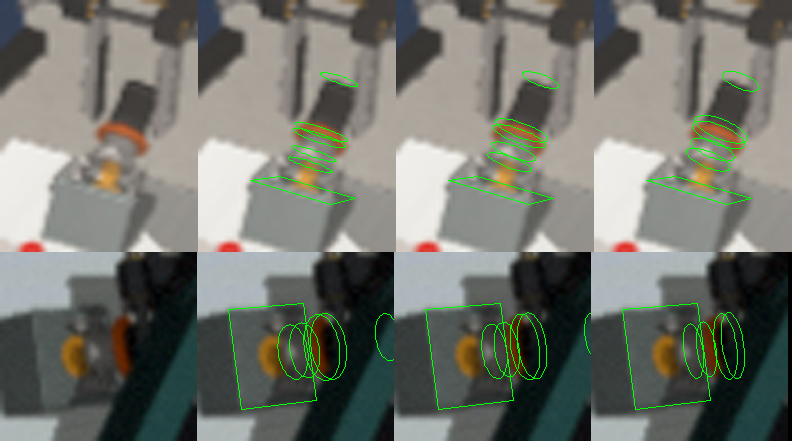

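View pics/s20.png

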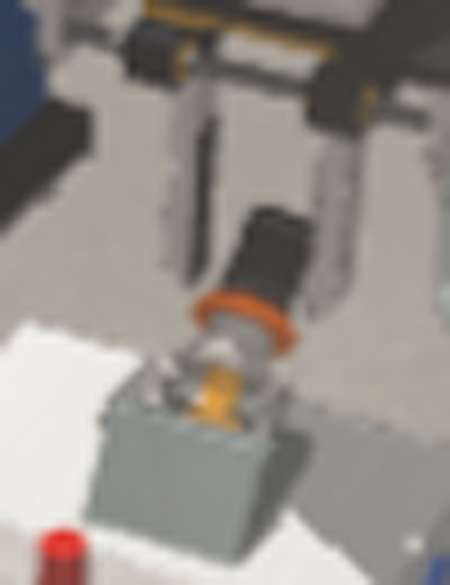

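View pics/t20.png

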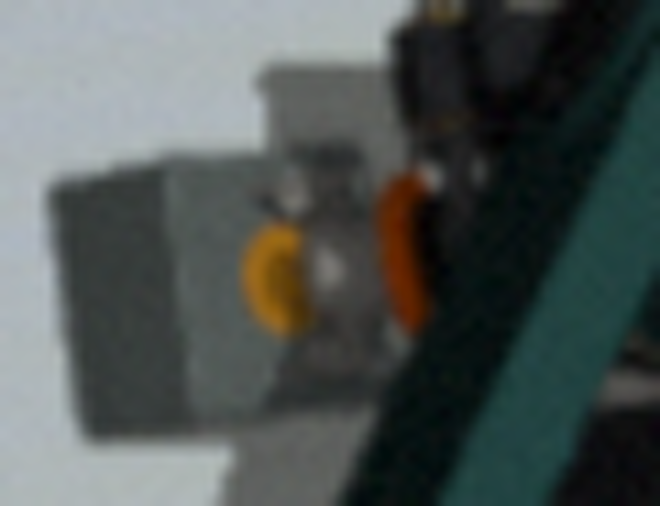

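```bash
cat > fit2.py <<'E'
from h import *
Fp=np.array([.5793,-.2027,.091])
def fit2(tag,ts,tt,grip,x0,lipL=None):
    # ts: side collar (center,) pts ; fit e, axial, theta, x from support values
    S=snap("side");T=snap("top");k=8;P=[]
    for s,(l,t,r,b),lo in((S,ts,120),(T,tt,90)):
        im=cv2.resize(s["image"][t:b,l:r],None,fx=k,fy=k,interpolation=cv2.INTER_CUBIC).astype(int)
        m=(im[...,0]>lo)&(im[...,0]-im[...,2]>60)&(im[...,1]<.62*im[...,0])
        n,lab,st,_=cv2.connectedComponentsWithStats(m.astype(np.uint8));i=1+np.argmax(st[1:,4])
        ys,xs=np.nonzero(lab==i);P.append((np.c_[xs,ys]+.5)/k-.5+[l,t]);print(st[i])
    D=lambda A:[np.array([np.cos(x),np.sin(x)]) for x in np.radians(A)]
    ds=D([0,30,60,90,120,150,180]);dt=D(range(150,271,20))
    vs=[(P[0]@d).max() for d in ds];vt=[(P[1]@d).max() for d in dt]
    R=lambda p,s:coupler_rings(Fp+PAX*p[1]/1e3+PE*p[2]/1e3+cxv*p[3]/1e3,np.radians(p[0]),s)
    def res(p):
        e=[]
        for s,dd,vv in((S,ds,vs),(T,dt,vt)):
            C=np.vstack(R(p,s)[2:4]);e+=[(C@d).max()-v for d,v in zip(dd,vv)]
        for d,v in grip:
            C=R(p,S)[4];e.append((C@np.array(d)).max()-v)
        return np.r_[e,p[3]*.15]
    f=least_squares(res,x0,loss="soft_l1",f_scale=.4);p=f.x;print("th,axial,e,x",p.round(1),res(p).round(1))
    th=np.radians(p[0]);ax=-np.sin(th)*cyv+np.cos(th)*np.array([0,0,1.]);m=Fp+PAX*p[1]/1e3+PE*p[2]/1e3+cxv*p[3]/1e3
    for sg in(.046,.05,.054): print("tcp for s",sg,(m+ax*sg-[0,0,.0188]).round(4))
    A=overlay(S,R(p,S)+port_lines(Fp,S),(318,120,368,185),8,None);B=overlay(T,R(p,T)+port_lines(Fp,T),(365,165,425,211),6.5,None)
    B=np.vstack([B,np.zeros((A.shape[0]-B.shape[0],B.shape[1],3),np.uint8)]);cv2.imwrite(f"pics/{tag}.png",np.hstack([A,B]));return p
E
python3 - <<'E'
from fit2 import *
gx=lambda u:318+(u+.5)/9-.5
gy=lambda v:120+(v+.5)/9-.5
fit2("f1",(335,148,360,165),(396,175,415,200),[((0,-1),-gy(205)),((1,0),gx(313))],(45,18,-2,0))
E
```

```text
[  42   36   80   48 1275]
[ 30  69  23  82 953]
th,axial,e,x [ 15.   19.2 -28.5  -0.7] [ 2.6  1.7  0.4 -0.3  0.5 -0.  -0.2  0.2  0.2 -0.2 -0.1  0.6  1.8  3.7
  1.5  0.2 -0.1]
tcp for s 0.046 [ 0.5831 -0.2487  0.119 ]
tcp for s 0.05 [ 0.5832 -0.2497  0.1229]
tcp for s 0.054 [ 0.5833 -0.2508  0.1267]
```

View pics/f1.png

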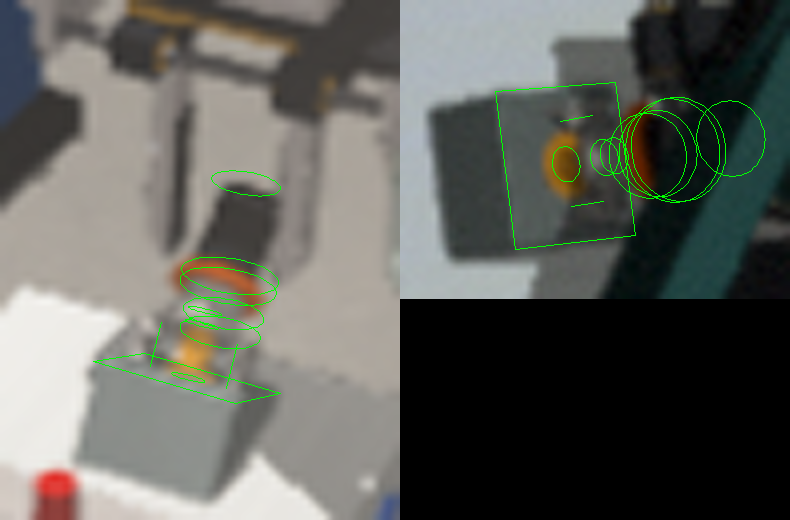

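```bash
cat > fit3.py <<'E'
from h import *
Fp=np.array([.5793,-.2027,.091])
def fit3(tag,cons,x0,boxS=(318,120,368,185),boxT=(365,165,425,211),w=.15):
    S=snap("side");T=snap("top")
    R=lambda p,s:coupler_rings(Fp+PAX*p[1]/1e3+PE*p[2]/1e3+cxv*p[3]/1e3,np.radians(p[0]),s)
    def res(p):
        e=[]
        for cam,rng,deg,pt in cons:
            s=S if cam=="s" else T;r=R(p,s);C=np.vstack([r[i] for i in rng]);d=np.array([np.cos(np.radians(deg)),np.sin(np.radians(deg))])
            e.append((C@d).max()-np.array(pt)@d)
        return np.r_[e,p[3]*w]
    best=None
    for th in(20,30,40,50,60):
        f=least_squares(res,np.r_[th,x0[1:]],loss="soft_l1",f_scale=.5)
        if best is None or f.cost<best.cost:best=f
        print(th,f.x.round(1),round(f.cost,2))
    p=best.x;print("th,axial,e,x",p.round(1),res(p).round(1))
    th=np.radians(p[0]);ax=-np.sin(th)*cyv+np.cos(th)*np.array([0,0,1.]);m=Fp+PAX*p[1]/1e3+PE*p[2]/1e3+cxv*p[3]/1e3
    for sg in(.046,.05,.054): print("tcp for s",sg,(m+ax*sg-[0,0,.0188]).round(4))
    A=overlay(S,R(p,S)+port_lines(Fp,S),boxS,8,None);B=overlay(T,R(p,T)+port_lines(Fp,T),boxT,6.5,None)
    B=np.vstack([B,np.zeros((A.shape[0]-B.shape[0],B.shape[1],3),np.uint8)]);cv2.imwrite(f"pics/{tag}.png",np.hstack([A,B]));return p
E
python3 - <<'E'
from fit3 import *
g=lambda u,v:(318+(u+.5)/9-.5,120+(v+.5)/9-.5)
h=lambda u,v:(365+(u+.5)/11-.5,165+(v+.5)/11-.5)
c=(2,3);gr=(4,)
fit3("f2",[("s",c,180,g(194,312)),("s",c,0,g(299,340)),("s",c,110,g(265,355)),("s",c,-80,g(240,291)),
 ("t",c,180,h(379,250)),("t",c,-90,h(405,170)),
 ("s",gr,-90,g(275,205)),("s",gr,0,g(313,225)),("s",gr,180,g(248,215))],(45,18,-2,0))
E
```

```text
20 [ 17.5  15.4 -28.8  -0.3] 1.43
30 [ 17.5  15.4 -28.8  -0.3] 1.43
40 [58.5 18.8  2.4 -0.2] 0.62
50 [58.5 18.8  2.4 -0.2] 0.62
60 [58.5 18.8  2.4 -0.2] 0.62
th,axial,e,x [58.5 18.8  2.4 -0.2] [ 0.4 -0.   0.2 -0.2  0.1  0.3  0.4  1.1 -0.3 -0. ]
tcp for s 0.046 [ 0.5836 -0.249   0.1137]
tcp for s 0.05 [ 0.5839 -0.2524  0.1158]
tcp for s 0.054 [ 0.5842 -0.2558  0.1179]
```

View pics/f2.png

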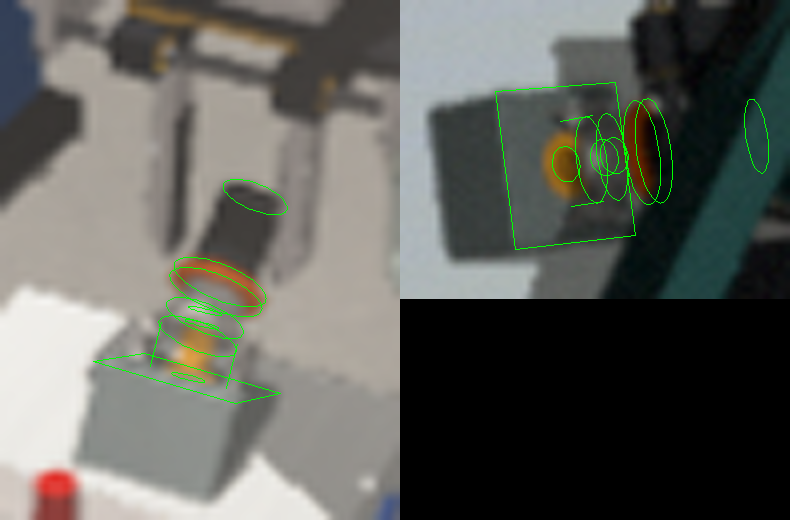

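Request:
arm_command --pt "0.6 0 0 0 0" --pt "0.6 0 0 0 0" --pt "0.6 0.002 -0.015 0 0" --pt "0.6 0.002 -0.015 -0.008 0" --pt "0.6 0.002 -0.015 -0.0145 0" --pt "0.6 0.002 -0.015 -0.0145 0" --pt "0.6 0.002 -0.015 -0.0145 0"

```text
time: 21.32
tool_pos: [0.5829, -0.2541, 0.1167]
ee_rot: [-3.141, 0.0, 0.097]
wrist_force: [0.3, 0.4, -0.0]
width: 0.0561
```

Run:
```python
from h import *
S=snap("side");T=snap("top");o=robot.get_obs();print(o["tool_pos"],o["wrist_force"])
a=overlay(S,[],(318,120,368,185),8,None);b=overlay(T,[],(365,165,425,211),6.5,None)
b=np.vstack([b,np.zeros((a.shape[0]-b.shape[0],b.shape[1],3),np.uint8)]);cv2.imwrite("pics/g1.png",np.hstack([a,b]))
```

```text
[ 0.58316037 -0.25423442  0.117162  ] [-0.26270719 -0.07620202 -0.57815935]
```

View pics/g1.png

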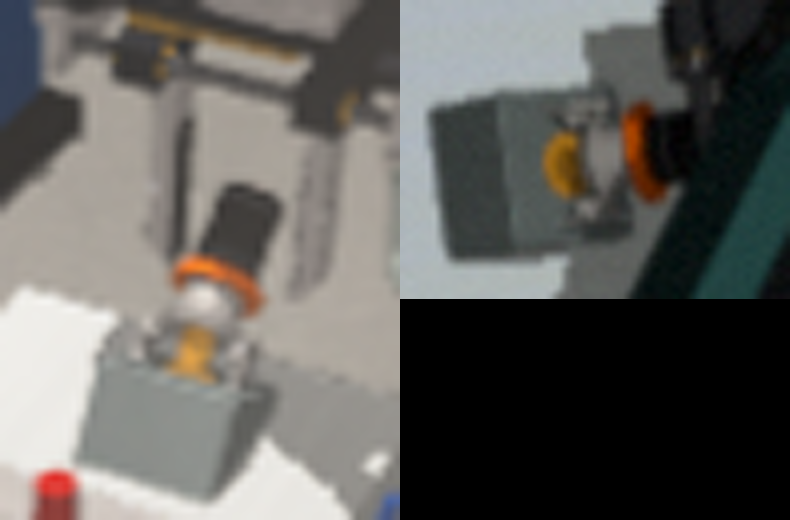

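Request:
arm_command --pt "0.33 0 0 0 0" --pt "0.33 0 0 0 0" --pt "0 0 0 0 0" --pt "0 0 0 0 0" --pt "0 0 0 0 0"

```text
time: 22.05
tool_pos: [0.5831, -0.2544, 0.1169]
ee_rot: [3.141, -0.0, 0.097]
wrist_force: [0.5, 0.2, 0.6]
width: 0.029
```

Run:
```python
from h import *
S=snap("side");T=snap("top");o=robot.get_obs();print(o["tool_pos"],o["wrist_force"],o["width"])
a=overlay(S,[],(318,120,368,185),8,None);b=overlay(T,[],(365,165,425,211),6.5,None)
b=np.vstack([b,np.zeros((a.shape[0]-b.shape[0],b.shape[1],3),np.uint8)]);cv2.imwrite("pics/g2.png",np.hstack([a,b]))
```

```text
[ 0.58310231 -0.25435788  0.11690157] [ 1.1835623  -0.27894476 -0.2406216 ] 0.029208572609859467
```

View pics/g2.png

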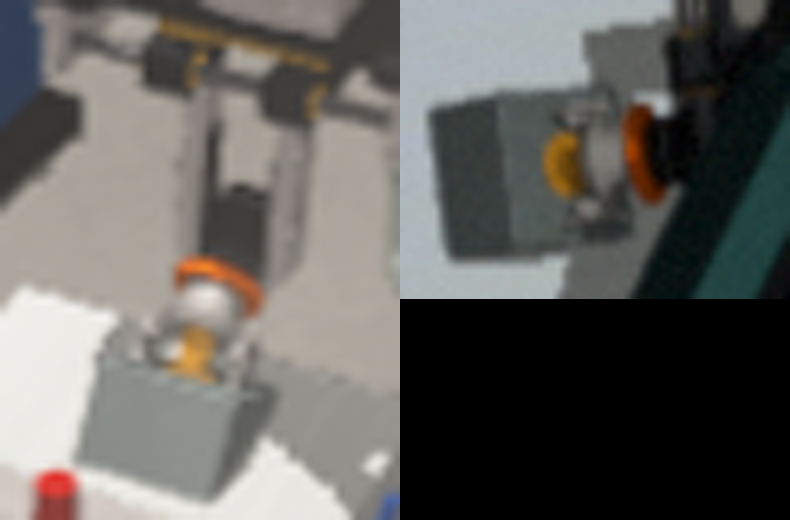

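Request:
arm_command --pt "0 0 0.0035 0.0045 0" --pt "0 0 0.0075 0.0087 0" --pt "0 0 0.0075 0.0087 0" --pt "0 0 0.0075 0.0087 0"

```text
time: 22.65
tool_pos: [0.5824, -0.2467, 0.125]
ee_rot: [-3.141, 0.001, 0.097]
wrist_force: [-0.8, -2.2, -4.2]
width: 0.0295
```

```bash
cat > v.py <<'E'
from h import *
import sys
S=snap("side");T=snap("top");o=robot.get_obs();print(o["tool_pos"].round(4),o["wrist_force"].round(1),o["wrist_torque"].round(2),round(float(o["width"]),4),o["time"])
a=overlay(S,[],(318,120,368,185),8,None);b=overlay(T,[],(365,165,425,211),6.5,None)
b=np.vstack([b,np.zeros((a.shape[0]-b.shape[0],b.shape[1],3),np.uint8)]);cv2.imwrite(f"pics/{sys.argv[1]}.png",np.hstack([a,b]))
E
python3 v.py g3
```

```text
[ 0.5825 -0.2468  0.1251] [-0.6 -2.2 -4.5] [-0.62  0.06  0.02] 0.0294 22.75
```

View pics/g3.png

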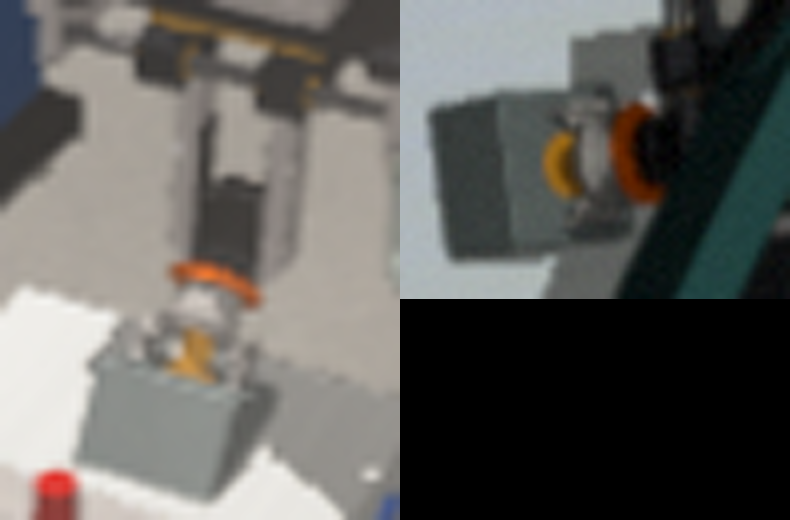

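Request:
arm_command --pt "0 0 0.005 0.0035 0" --pt "0 0 0.0099 0.0064 0" --pt "0 0 0.0099 0.0064 0" --pt "0 0 0.0099 0.0064 0"

```text
time: 23.25
tool_pos: [0.5823, -0.2367, 0.1317]
ee_rot: [-3.141, 0.001, 0.097]
wrist_force: [-2.7, -2.7, -6.1]
width: 0.0294
```

```bash
python3 v.py g4
```

```text
[ 0.5824 -0.2368  0.1318] [-2.6 -3.5 -6. ] [-0.85  0.67  0.07] 0.0294 23.35
```

View pics/g4.png

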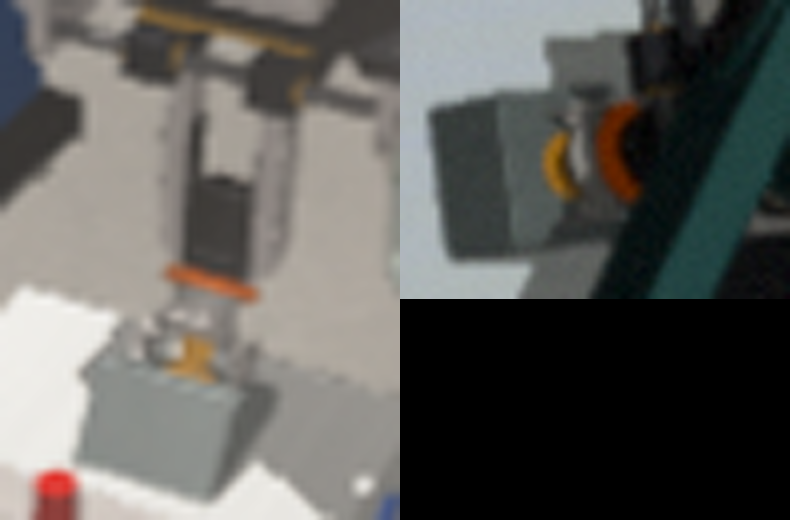

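Run:
```python
from fit3 import *
g=lambda u,v:(318+(u+.5)/8-.5,120+(v+.5)/8-.5)
h=lambda u,v:(365+(u-400+.5)/6.5-.5,165+(v+.5)/6.5-.5)
c=(2,3);gr=(4,)
fit3("f3",[("s",c,180,g(164,270)),("s",c,0,g(260,293)),("s",c,105,g(230,300)),("s",c,-75,g(195,264)),
 ("t",c,180,h(598,150)),("t",c,-90,h(628,99)),("t",c,90,h(640,204)),
 ("s",gr,-90,g(225,172)),("s",gr,180,g(189,190))],(45,18,-2,0))
```

```text
20 [27.6 17.8 -5.3  0.5] 0.91
30 [27.6 17.8 -5.3  0.5] 0.91
40 [43.7 18.7  6.2  0.3] 1.2
50 [43.7 18.7  6.2  0.3] 1.2
60 [43.7 18.7  6.2  0.3] 1.2
th,axial,e,x [27.6 17.8 -5.3  0.5] [ 0.   0.4  0.1  0.   0.3  0.4 -0.2  0.1 -1.9  0.1]
tcp for s 0.046 [ 0.5832 -0.2372  0.1257]
tcp for s 0.05 [ 0.5833 -0.239   0.1293]
tcp for s 0.054 [ 0.5835 -0.2409  0.1328]
```

View pics/f3.png

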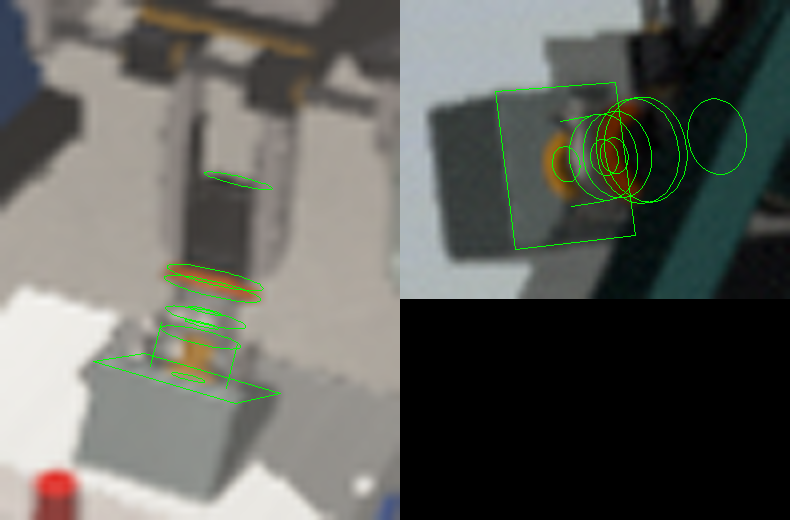

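Request:
arm_command --pt "0 0 0.0025 -0.0043 0" --pt "0 -0.0005 0.005 -0.0087 0" --pt "0 -0.0005 0.005 -0.0087 0" --pt "0 -0.0005 0.005 -0.0087 0"

```text
time: 23.95
tool_pos: [0.5828, -0.2342, 0.1265]
ee_rot: [3.136, -0.002, 0.096]
wrist_force: [-4.9, -6.0, 1.3]
width: 0.0296
```

```bash
cat >> v.py <<'E'
g=o["tool_pos"]+[0,0,.0188]-np.array([.5793,-.2027,.091]);print("g x,e,axial",[round(1e3*float(g@v),1) for v in(cxv,PE,PAX)],"F axial",round(float(o["wrist_force"]@PAX),1),"Fe",round(float(o["wrist_force"]@PE),1))
E
python3 v.py g5
```

```text
[ 0.5828 -0.2342  0.1265] [-5.7 -5.6  1.4] [-1.24  1.08  0.11] 0.0293 24.05
g x,e,axial [0.4, -0.3, 62.9] F axial 3.7 Fe -3.6
```

View pics/g5.png

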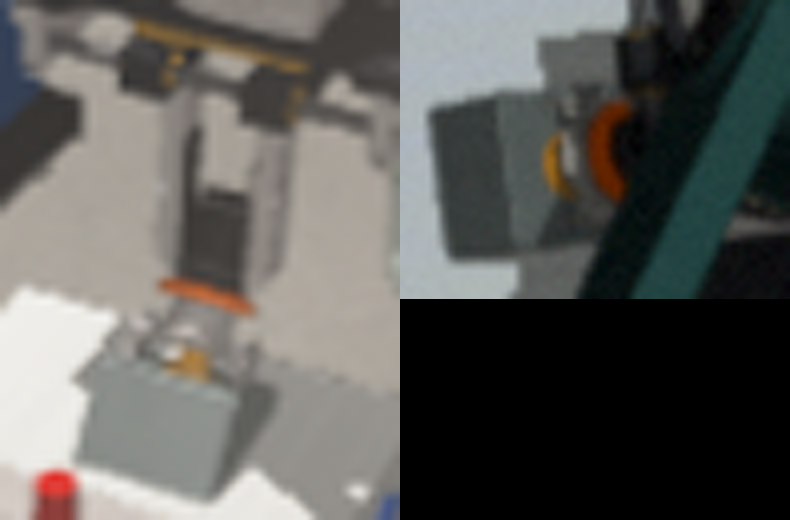

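Request:
arm_command --pt "0 -0.002 0 0 0" --pt "0 -0.002 0 0 0" --pt "0 -0.002 0 0 0"

```text
time: 24.42
tool_pos: [0.5822, -0.2341, 0.1266]
ee_rot: [3.136, -0.006, 0.096]
wrist_force: [-3.4, -5.4, 0.0]
width: 0.0292
```

```bash
python3 v.py g6
python3 - <<'E'
from h import *
T=snap("top");print(finder.masks_of("port","top")[0]["extent"])
crop(T,(370,170,412,215),13,"pics/t6.png")
E
```

```text
[ 0.5822 -0.2341  0.1265] [-3.  -6.   0.8] [-1.25  0.51  0.03] 0.0297 24.525
g x,e,axial [-0.1, -0.1, 62.8] F axial 3.5 Fe -4.5
[375.3, 181.7, 396.0, 206.6]
```

View pics/t6.png

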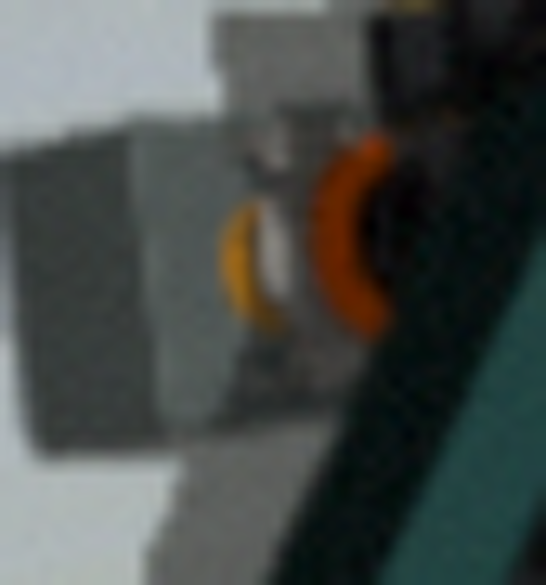

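Request:
arm_command --pt "0 -0.002 -0.001 -0.001 0" --pt "0 -0.002 0.0005 -0.0035 0" --pt "0 -0.002 0.0017 -0.006 0" --pt "0 -0.002 0.0017 -0.006 0"

```text
time: 25.12
tool_pos: [0.5805, -0.2306, 0.1197]
ee_rot: [3.139, -0.006, 0.097]
wrist_force: [1.6, -3.7, 6.1]
width: 0.0295
```

```bash
python3 v.py g7
```

```text
[ 0.5805 -0.2306  0.1197] [ 1.2 -3.4  6.3] [-0.67 -0.32 -0.01] 0.0295 25.225
g x,e,axial [-1.5, -0.4, 55.1] F axial 7.2 Fe 0.1
```

View pics/g7.png

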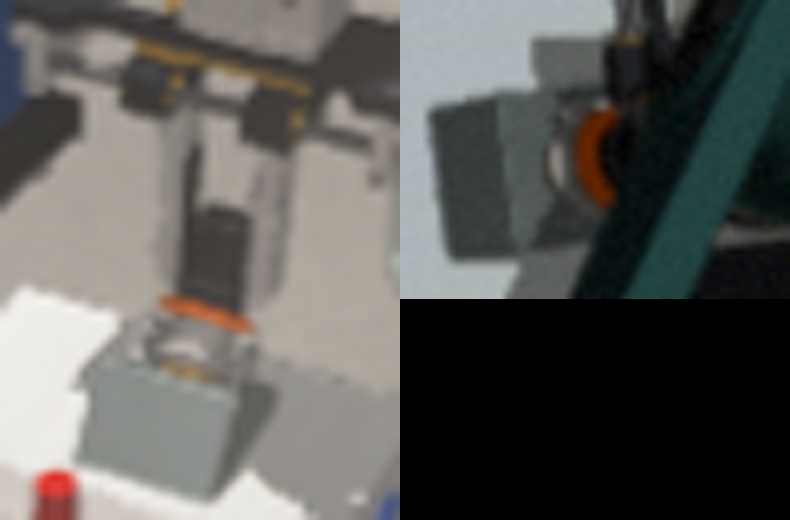

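Request:
arm_command --pt "0 0 0.001 -0.0017 0" --pt "0 0 0.002 -0.0035 0" --pt "0 0 0.002 -0.0035 0"

```text
time: 25.6
tool_pos: [0.5806, -0.2305, 0.1195]
ee_rot: [3.134, -0.007, 0.097]
wrist_force: [-2.2, -5.1, 14.5]
width: 0.0298
```

```bash
python3 v.py g8
```

```text
[ 0.5806 -0.2305  0.1195] [-3.2 -6.3 13.7] [-1.01  0.41  0.02] 0.0294 25.7
g x,e,axial [-1.4, -0.4, 54.9] F axial 14.8 Fe 1.7
```

Request:
arm_command --pt "0 0 0.001 -0.0017 0" --pt "0 0 0.002 -0.0035 0" --pt "0 0 0.002 -0.0035 0"

```text
time: 26.08
tool_pos: [0.5807, -0.2305, 0.1194]
ee_rot: [3.129, -0.009, 0.096]
wrist_force: [-5.0, -7.3, 22.4]
width: 0.0292
```

```bash
python3 v.py g9;python3 - <<'E'
from h import *
S=snap("side");crop(S,(318,145,362,185),14,"pics/s9b.png")
E
```

```text
[ 0.5807 -0.2305  0.1193] [-6.9 -8.3 23.4] [-1.38  1.21  0.15] 0.0297 26.175
g x,e,axial [-1.3, -0.5, 54.7] F axial 24.1 Fe 5.1
```

View pics/s9b.png

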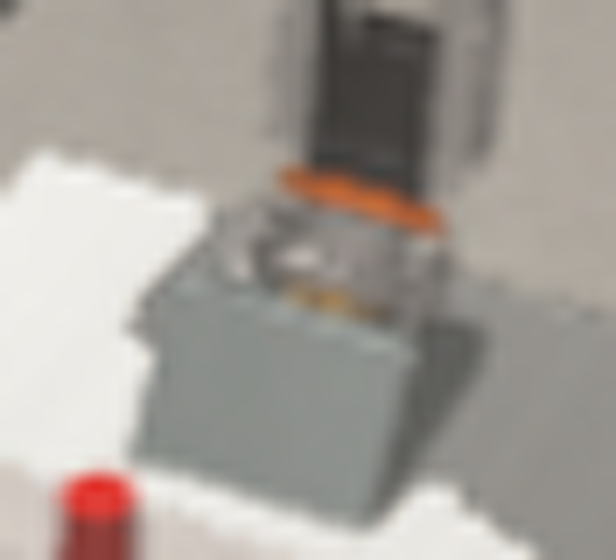

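Run:
```python
from h import *
Fp=np.array([.5793,-.2027,.091])
S=snap("side");T=snap("top")
ims=[]
for a in(0,4,8,12):
    print(a,proj(S,Fp+PAX*(a/1e3+.0245))[0].round(1),proj(T,Fp+PAX*(a/1e3+.0245))[0].round(1))
    m=Fp+PAX*a/1e3
    ims.append(np.vstack([cv2.resize(overlay(S,coupler_rings(m,np.pi/6,S)+port_lines(Fp,S)[:1],(318,130,362,185),4.5,None),(198,247)),cv2.resize(overlay(T,coupler_rings(m,np.pi/6,T)+port_lines(Fp,T)[:1],(368,165,412,211),4.5,None),(198,207))]))
cv2.imwrite("pics/q1.png",np.hstack(ims))
crop(T,(368,165,412,211),12,"pics/t9b.png")
```

```text
0 [342.8 159.9] [396.1 188.7]
4 [343.  158.8] [397.1 188.5]
8 [343.3 157.7] [398.1 188.4]
12 [343.6 156.6] [399.1 188.2]
```

View pics/q1.png

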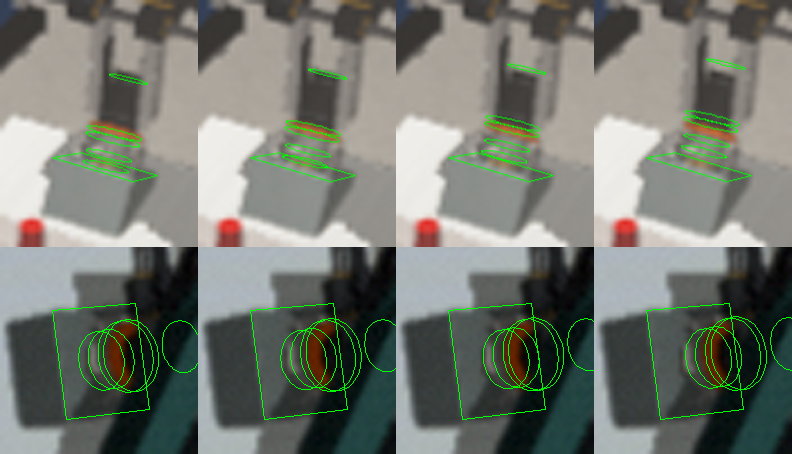

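View pics/t9b.png

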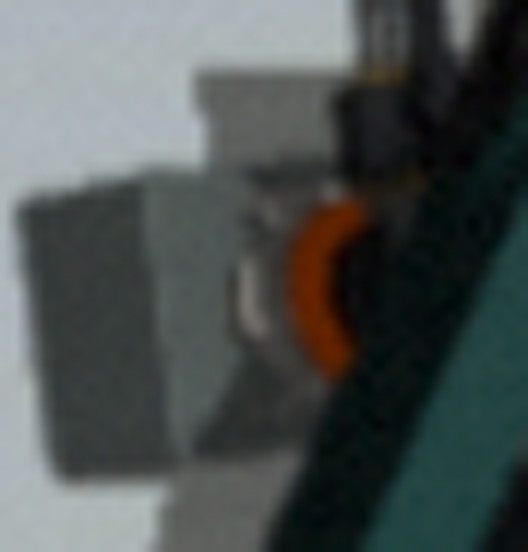

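Request:
arm_command --pt "0 -0.002 -0.003 0.005 0" --pt "0 -0.002 -0.001 0.0062 0" --pt "0 -0.002 0.0005 0.007 0" --pt "0 -0.002 0.0005 0.007 0"

```text
time: 26.82
tool_pos: [0.5796, -0.2297, 0.1201]
ee_rot: [3.131, -0.008, 0.096]
wrist_force: [4.2, -11.0, 3.6]
width: 0.0295
```

```bash
python3 v.py g10;python3 - <<'E'
from h import *
S=snap("side");T=snap("top")
a=overlay(S,[],(318,145,362,185),9,None);b=overlay(T,[],(368,170,412,210),9,None);cv2.imwrite("pics/z10.png",np.hstack([a,b]))
E
```

```text
[ 0.5796 -0.2297  0.12  ] [  4.2 -10.5   4. ] [-2.2  -0.91 -0.03] 0.0294 26.925
g x,e,axial [-2.3, 0.6, 54.9] F axial 8.9 Fe -7.4
```

View pics/z10.png

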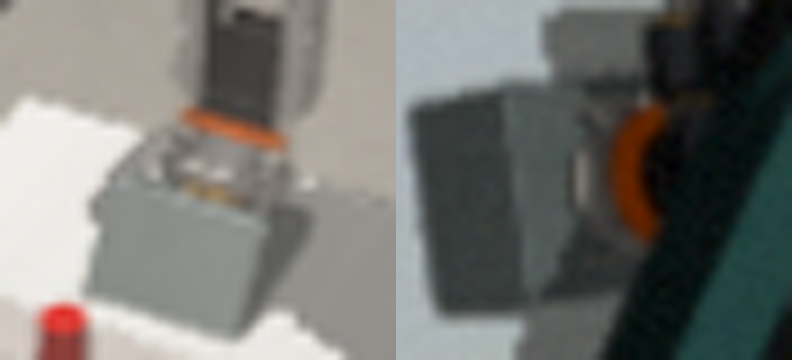

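Request:
arm_command --pt "0 0.001 0.0025 0.0015 0" --pt "0 0.001 0.0045 0.0025 0" --pt "0 0.001 0.0045 0.0025 0"

```text
time: 27.4
tool_pos: [0.5792, -0.2253, 0.1209]
ee_rot: [3.132, -0.004, 0.095]
wrist_force: [3.8, -11.3, 0.9]
width: 0.0294
```

```bash
python3 v.py g11;python3 - <<'E'
from h import *
S=snap("side");T=snap("top")
a=overlay(S,[],(318,145,362,185),9,None);b=overlay(T,[],(368,170,412,210),9,None);cv2.imwrite("pics/z11.png",np.hstack([a,b]))
E
```

```text
[ 0.5792 -0.2253  0.1209] [  2.2 -10.8   0.5] [-2.32 -0.59 -0.08] 0.0297 27.5
g x,e,axial [-2.3, 4.9, 53.4] F axial 5.9 Fe -9.2
```

View pics/z11.png

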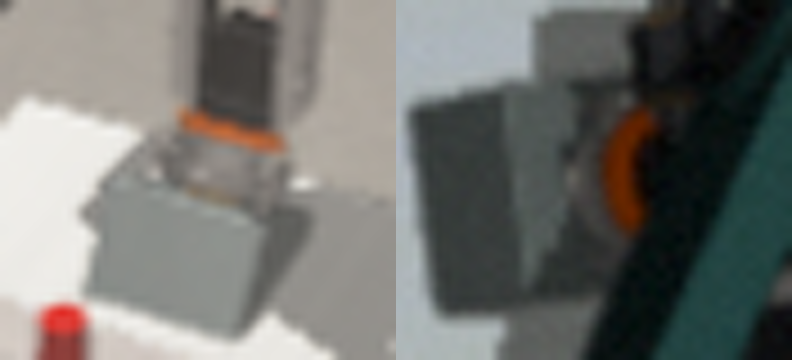

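Request:
arm_command --pt "0 0.001 0.0005 -0.003 0" --pt "0 0.001 0.0013 -0.006 0" --pt "0 0.001 0.0013 -0.006 0"

```text
time: 27.98
tool_pos: [0.5794, -0.2255, 0.1205]
ee_rot: [3.128, -0.005, 0.095]
wrist_force: [-6.5, -10.7, 16.8]
width: 0.0293
```

```bash
python3 v.py g12;python3 - <<'E'
from h import *
S=snap("side");T=snap("top")
a=overlay(S,[],(318,145,362,185),9,None);b=overlay(T,[],(368,170,412,210),9,None);cv2.imwrite("pics/z12.png",np.hstack([a,b]))
E
```

```text
[ 0.5794 -0.2255  0.1204] [ -5.1 -11.3  17. ] [-2.28  1.09  0.05] 0.0296 28.075
g x,e,axial [-2.1, 4.5, 53.1] F axial 20.1 Fe -0.8
```

View pics/z12.png

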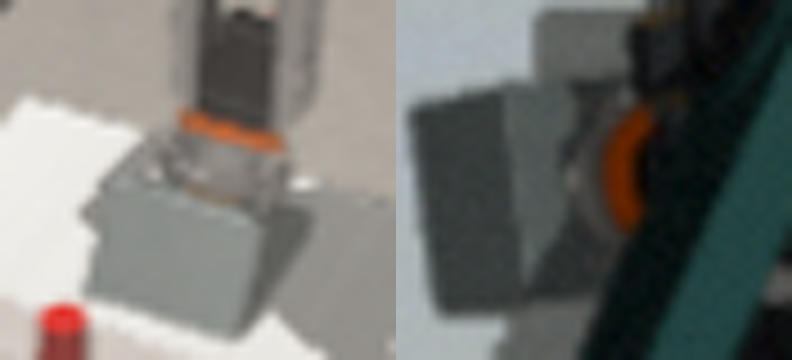

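Request:
arm_command --pt "0 0 -0.001 0.0035 0" --pt "0 0 -0.003 0.007 0" --pt "0 0 -0.003 0.007 0"

```text
time: 28.55
tool_pos: [0.5793, -0.2259, 0.1216]
ee_rot: [3.135, -0.002, 0.096]
wrist_force: [0.5, -8.5, -0.7]
width: 0.0298
```

```bash
python3 v.py g13
```

```text
[ 0.5793 -0.2257  0.1212] [ 1.  -9.2 -0.1] [-1.98 -0.34 -0.02] 0.0295 28.65
g x,e,axial [-2.2, 4.6, 53.9] F axial 4.6 Fe -8.1
```

Request:
arm_command --pt "0 0 -0.001 0.0017 0" --pt "0 0 -0.001 0.0017 0"

```text
time: 28.9
tool_pos: [0.5793, -0.2264, 0.1224]
ee_rot: [3.136, -0.002, 0.096]
wrist_force: [1.7, -8.4, -0.1]
width: 0.0293
```

```bash
python3 v.py g14
```

```text
[ 0.5794 -0.2264  0.1224] [ 1.6 -8.6 -1.5] [-1.89 -0.41 -0.08] 0.0296 29.0
g x,e,axial [-2.2, 4.7, 55.3] F axial 3.1 Fe -8.3
```

Request:
arm_command --pt "0 0 -0.001 0.0017 0" --pt "0 0 -0.001 0.0017 0"

```text
time: 29.25
tool_pos: [0.5793, -0.2264, 0.1228]
ee_rot: [3.139, -0.001, 0.096]
wrist_force: [2.9, -7.5, -3.8]
width: 0.0296
```

```bash
python3 v.py g15
```

```text
[ 0.5793 -0.2264  0.1228] [ 2.6 -6.7 -5. ] [-1.62 -0.71 -0.09] 0.0296 29.35
g x,e,axial [-2.3, 4.9, 55.6] F axial -0.9 Fe -8.5
```

Request:
arm_command --pt "0 0 -0.001 0.0017 0" --pt "0 0 -0.001 0.0017 0"

```text
time: 29.6
tool_pos: [0.5792, -0.2261, 0.1233]
ee_rot: [3.142, -0.001, 0.097]
wrist_force: [3.9, -5.2, -8.1]
width: 0.0292
```

```bash
python3 v.py g16
```

```text
[ 0.5792 -0.2261  0.1233] [ 3.7 -5.1 -7.3] [-1.23 -0.98 -0.15] 0.0296 29.7
g x,e,axial [-2.3, 5.4, 55.9] F axial -3.6 Fe -8.3
```

View pics/g16.png

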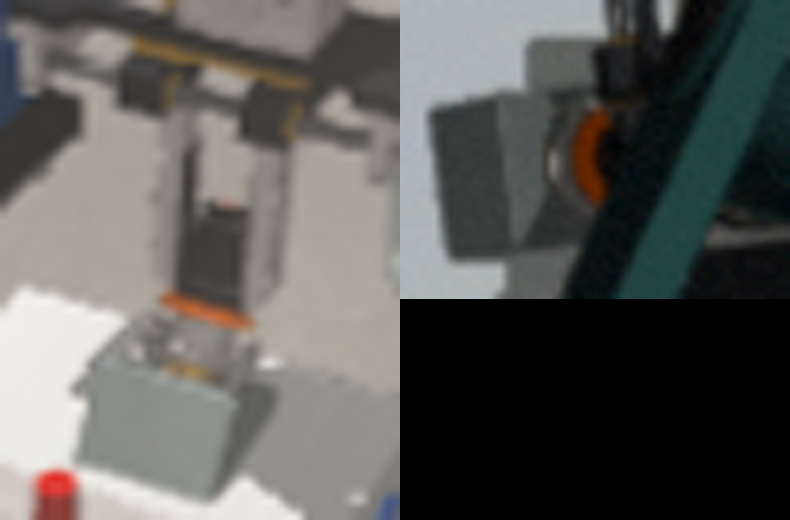

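Request:
arm_command --pt "0 0 0.002 -0.0035 0" --pt "0 0 0.004 -0.007 0" --pt "0 0 0.006 -0.0104 0" --pt "0 0 0.006 -0.0104 0"

```text
time: 30.2
tool_pos: [0.5793, -0.2247, 0.1207]
ee_rot: [3.13, -0.004, 0.095]
wrist_force: [-3.5, -10.5, 13.5]
width: 0.0293
```

```bash
python3 v.py g17
```

```text
[ 0.5793 -0.2247  0.1207] [-4.9 -9.8 13.5] [-2.13  0.85  0.02] 0.0292 30.3
g x,e,axial [-2.2, 5.2, 53.0] F axial 16.3 Fe -1.3
```

Request:
arm_command --pt "0 0 0.0026 0.0015 0" --pt "0 0 0.0026 0.0015 0"

```text
time: 30.55
tool_pos: [0.5793, -0.2231, 0.1211]
ee_rot: [3.129, -0.004, 0.095]
wrist_force: [-2.7, -12.8, 8.7]
width: 0.0296
```

```bash
python3 v.py g18
```

```text
[ 0.5793 -0.2231  0.121 ] [ -3.3 -12.   10. ] [-2.7   0.58  0.01] 0.0295 30.65
g x,e,axial [-2.0, 6.9, 52.4] F axial 14.5 Fe -5.0
```

Request:
arm_command --pt "0 0 0.0026 0.0015 0" --pt "0 0 0.0026 0.0015 0"

```text
time: 30.9
tool_pos: [0.5793, -0.2206, 0.1214]
ee_rot: [3.129, -0.003, 0.095]
wrist_force: [-1.0, -13.8, 5.0]
width: 0.0292
```

```bash
python3 v.py g19;python3 - <<'E'
from h import *
S=snap("side");T=snap("top")
a=overlay(S,[],(318,145,362,185),9,None);b=overlay(T,[],(368,170,412,210),9,None);cv2.imwrite("pics/z19.png",np.hstack([a,b]))
E
```

```text
[ 0.5793 -0.2206  0.1215] [ -0.3 -13.8   6.1] [-2.86  0.2   0.02] 0.0293 31.0
g x,e,axial [-1.8, 9.2, 51.6] F axial 12.1 Fe -8.9
```

View pics/z19.png

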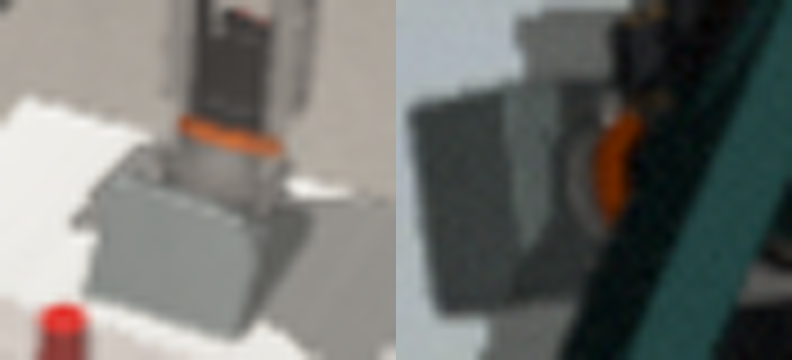

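Run:
```python
from h import *
Fp=np.array([.5793,-.2027,.091])
S=snap("side");T=snap("top");o=robot.get_obs();ims=[]
for th,a in((None,0),(24,0),(30,0),(36,1)):
    m=Fp+PAX*a/1e3;r=lambda s:[] if th is None else coupler_rings(m,np.radians(th),s)
    ims.append(np.vstack([overlay(S,r(S),(326,140,359,178),6,None),overlay(T,r(T),(376,172,409,205),6,None)]))
cv2.imwrite("pics/q2.png",np.hstack(ims))
```

```text
(no output)
```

View pics/q2.png

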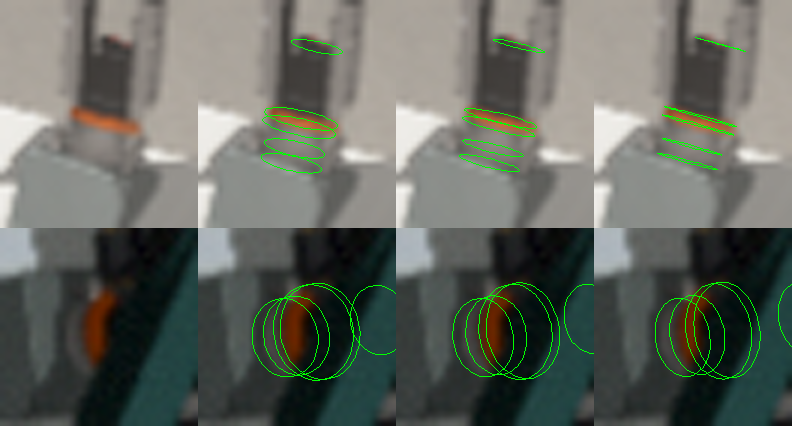

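Request:
arm_command --pt "0 0 -0.005 0.002 0" --pt "0 0.001 -0.0105 0.0043 0" --pt "0 0.001 -0.0105 0.0043 0"

```text
time: 31.58
tool_pos: [0.58, -0.2242, 0.123]
ee_rot: [-3.14, -0.001, 0.098]
wrist_force: [-0.8, -0.1, 3.6]
width: 0.0294
```

```bash
python3 v.py g20
```

```text
[ 0.58   -0.2243  0.1229] [ 1.  -0.3  4.8] [-0.07 -0.15 -0.  ] 0.0295 31.675
g x,e,axial [-1.4, 6.7, 54.7] F axial 4.4 Fe 2.0
```

Nearly force-free; the jaws hold the coupler. Open, centre on its axis, and regrip.

Request:
arm_command --pt "0.36 0 0 0.002 0" --pt "0.5 0 0 0.002 0" --pt "0.5 0 0 0.002 0" --pt "0.5 0 0 0.002 0"

```text
time: 32.17
tool_pos: [0.5792, -0.2249, 0.124]
ee_rot: [-3.141, 0.001, 0.097]
wrist_force: [0.8, -0.0, 0.8]
width: 0.0468
```

```bash
python3 v.py g21
python3 - <<'E'
from h import *
Fp=np.array([.5793,-.2027,.091])
S=snap("side");T=snap("top");ims=[]
for th,a,e in((None,0,0),(30,3.5,0),(34,3.5,0),(38,3.5,0)):
    m=Fp+PAX*a/1e3+PE*e/1e3-cxv*.0013;r=lambda s:[] if th is None else coupler_rings(m,np.radians(th),s)
    ims.append(np.vstack([overlay(S,r(S),(326,135,359,178),6,None),overlay(T,r(T),(376,172,409,205),6,None)]))
cv2.imwrite("pics/q3.png",np.hstack(ims))
E
```

```text
[ 0.5793 -0.225   0.1243] [-0.   0.2  0.1] [ 0.01 -0.09  0.06] 0.0473 32.275
g x,e,axial [-2.1, 6.8, 56.2] F axial 0.0 Fe 0.2
```

View pics/q3.png

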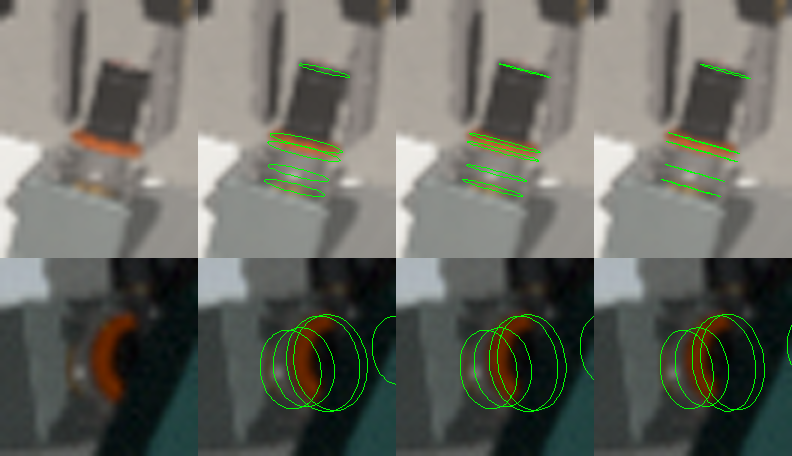

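View pics/g21.png

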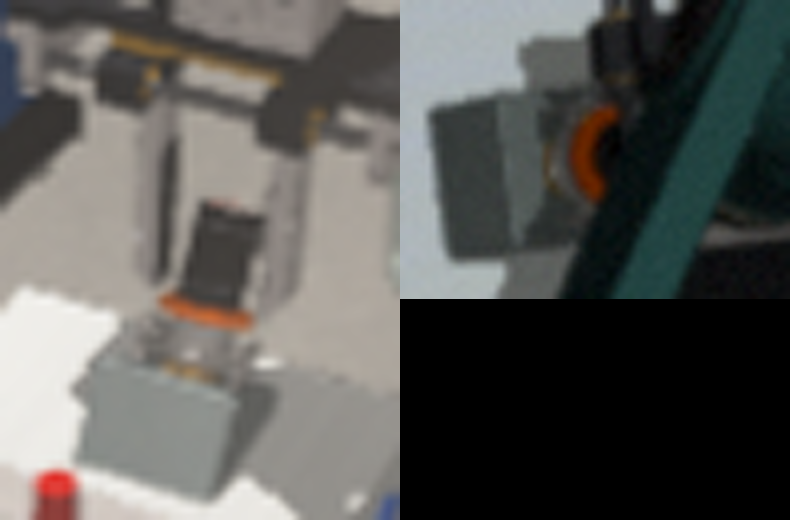

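Request:
arm_command --pt "0.5 0.001 -0.006 -0.002 0" --pt "0.5 0.0015 -0.006 -0.005 0" --pt "0.5 0.0015 -0.006 -0.005 0" --pt "0.33 0.0015 -0.006 -0.005 0" --pt "0 0.0015 -0.006 -0.005 0" --pt "0 0.0015 -0.006 -0.005 0" --pt "0 0.0015 -0.006 -0.005 0" --pt "0 0.0015 -0.006 -0.005 0"

```text
time: 33.38
tool_pos: [0.581, -0.2315, 0.1201]
ee_rot: [3.141, -0.0, 0.097]
wrist_force: [-0.9, -1.9, 1.8]
width: 0.0297
```

```bash
python3 v.py g22
```

```text
[ 0.581  -0.2315  0.12  ] [-0.1 -1.9  2.3] [-0.37  0.03  0.05] 0.0296 33.475
g x,e,axial [-1.1, -1.1, 55.9] F axial 2.9 Fe -0.5
```

Request:
arm_command --pt "0 0 0.002 -0.002 0" --pt "0 0 0.004 -0.004 0" --pt "0 -0.0005 0.006 -0.006 0" --pt "0 -0.0005 0.0072 -0.0075 0" --pt "0 -0.0005 0.0072 -0.0075 0"

```text
time: 34.1
tool_pos: [0.5809, -0.2294, 0.1171]
ee_rot: [3.13, -0.003, 0.095]
wrist_force: [-4.5, -10.5, 13.0]
width: 0.0298
```

```bash
python3 v.py g23
```

```text
[ 0.5809 -0.2294  0.1172] [ -6.  -11.1  12.9] [-1.95  1.04  0.12] 0.0296 34.2
g x,e,axial [-1.0, -0.7, 52.3] F axial 16.4 Fe -2.6
```

Request:
arm_command --pt "0 0 0.0015 -0.0026 0" --pt "0 0 0.0015 -0.0026 0"

```text
time: 34.45
tool_pos: [0.581, -0.2295, 0.1171]
ee_rot: [3.126, -0.004, 0.094]
wrist_force: [-7.8, -11.7, 20.7]
width: 0.03
```

```bash
python3 v.py g24
python3 - <<'E'
from h import *
Fp=np.array([.5793,-.2027,.091])
S=snap("side");T=snap("top");ims=[]
for th,a,e in((None,0,0),(26,0,0),(30,0,0),(34,0,0)):
    m=Fp+PAX*a/1e3+PE*e/1e3-cxv*.0013;r=lambda s:[] if th is None else coupler_rings(m,np.radians(th),s)
    ims.append(np.vstack([overlay(S,r(S),(326,135,359,178),6,None),overlay(T,r(T),(376,172,409,205),6,None)]))
cv2.imwrite("pics/q4.png",np.hstack(ims))
E
```

```text
[ 0.581  -0.2295  0.1171] [ -7.7 -12.8  19.7] [-2.19  1.56  0.07] 0.0294 34.55
g x,e,axial [-0.9, -0.8, 52.3] F axial 23.0 Fe -0.5
```

View pics/q4.png

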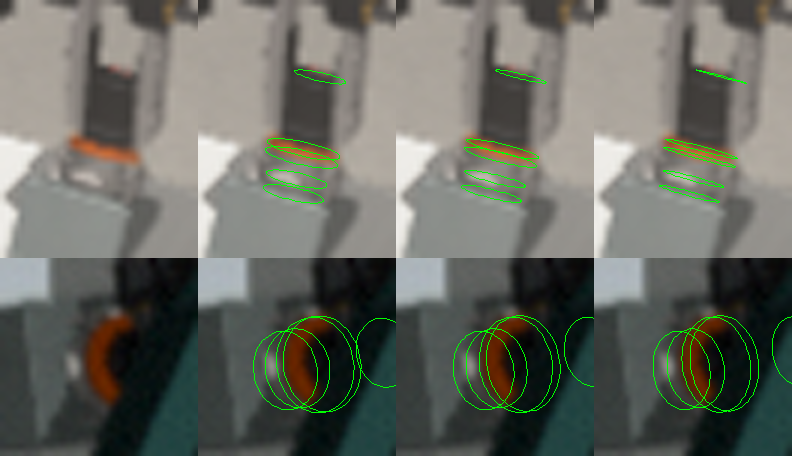

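Request:
arm_command --pt "0 -0.0015 0.001 0.0015 0" --pt "0 -0.003 0.002 0.003 0" --pt "0 -0.003 0.002 0.003 0"

```text
time: 35.02
tool_pos: [0.5806, -0.2283, 0.118]
ee_rot: [3.124, -0.01, 0.094]
wrist_force: [0.9, -15.5, 10.5]
width: 0.0299
```

```bash
python3 v.py g25
```

```text
[ 0.5806 -0.2283  0.118 ] [  0.1 -14.7  10.8] [-3.03 -0.27  0.01] 0.0295 35.125
g x,e,axial [-1.2, 0.7, 52.4] F axial 16.7 Fe -7.3
```

Request:
arm_command --pt "0 0 0.002 0.001 0" --pt "0 0 0.002 0.001 0"

```text
time: 35.38
tool_pos: [0.5804, -0.2271, 0.1186]
ee_rot: [3.123, -0.009, 0.094]
wrist_force: [0.9, -16.5, 9.6]
width: 0.0293
```

```bash
python3 v.py g26
```

```text
[ 0.5804 -0.2272  0.1186] [  1.7 -17.1   9.2] [-3.28 -0.32  0.01] 0.0296 35.475
g x,e,axial [-1.3, 2.1, 52.4] F axial 16.5 Fe -10.3
```

Request:
arm_command --pt "0 0 0.002 0.001 0" --pt "0 0 0.002 0.001 0"

```text
time: 35.72
tool_pos: [0.5803, -0.2262, 0.119]
ee_rot: [3.121, -0.008, 0.093]
wrist_force: [2.1, -18.9, 6.9]
width: 0.0292
```

```bash
python3 v.py g27
```

```text
[ 0.5803 -0.2262  0.119 ] [  1.9 -18.5   6.6] [-3.77 -0.44  0.01] 0.0296 35.825
g x,e,axial [-1.3, 3.1, 52.3] F axial 15.0 Fe -12.8
```

View pics/g27.png

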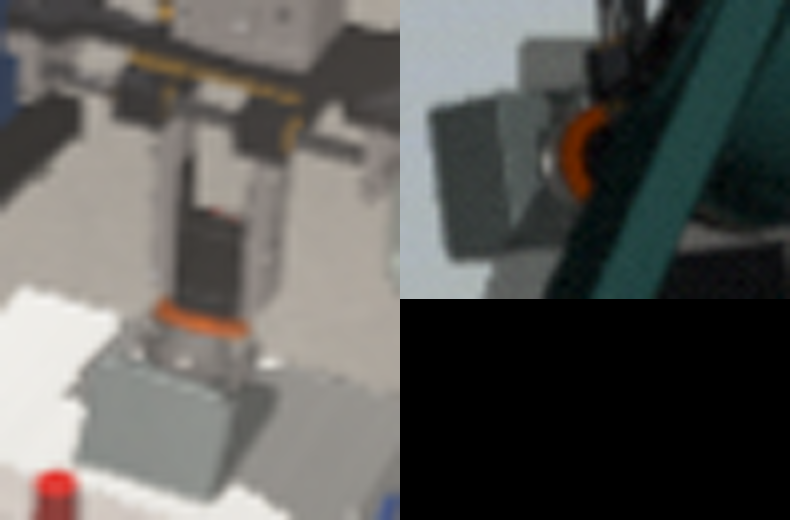

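Request:
arm_command --pt "0 0 -0.0015 -0.002 0" --pt "0 0 -0.003 -0.004 0" --pt "0 0 -0.003 -0.004 0" --pt "0 0 -0.003 -0.004 0"

```text
time: 36.33
tool_pos: [0.5805, -0.2267, 0.1184]
ee_rot: [3.125, -0.01, 0.094]
wrist_force: [-2.5, -13.3, 17.9]
width: 0.0291
```

```bash
python3 v.py g28
python3 - <<'E'
from h import *
Fp=np.array([.5793,-.2027,.091])
S=snap("side","pics/sF.png");T=snap("top","pics/tF.png");ims=[]
for th,a,e in((None,0,0),(26,0,0),(30,0,0),(34,0,0)):
    m=Fp+PAX*a/1e3+PE*e/1e3-cxv*.0013;r=lambda s:[] if th is None else coupler_rings(m,np.radians(th),s)
    ims.append(np.vstack([overlay(S,r(S),(326,135,359,178),6,None),overlay(T,r(T),(376,172,409,205),6,None)]))
cv2.imwrite("pics/q5.png",np.hstack(ims))
E
```

```text
[ 0.5805 -0.2267  0.1184] [ -3.  -13.4  17. ] [-2.33  0.49  0.08] 0.0295 36.425
g x,e,axial [-1.2, 2.3, 52.1] F axial 21.3 Fe -2.8
```

View pics/q5.png

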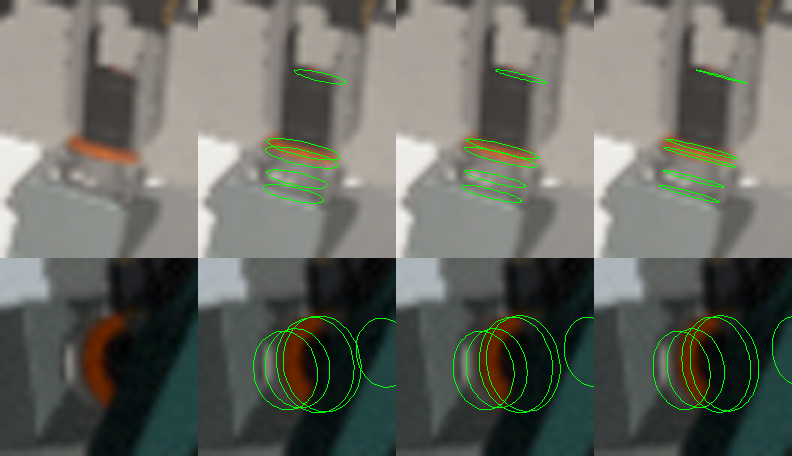

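View pics/tF.png

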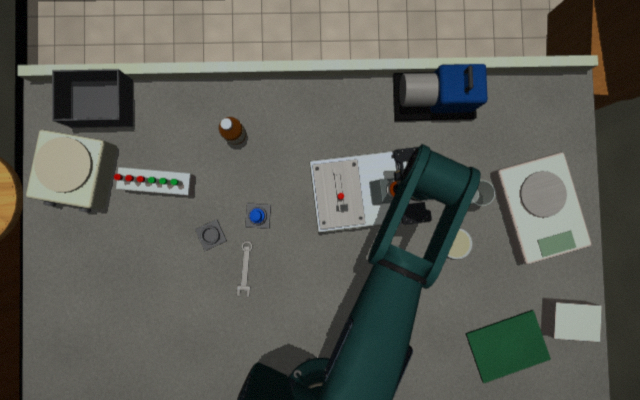

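View pics/sF.png

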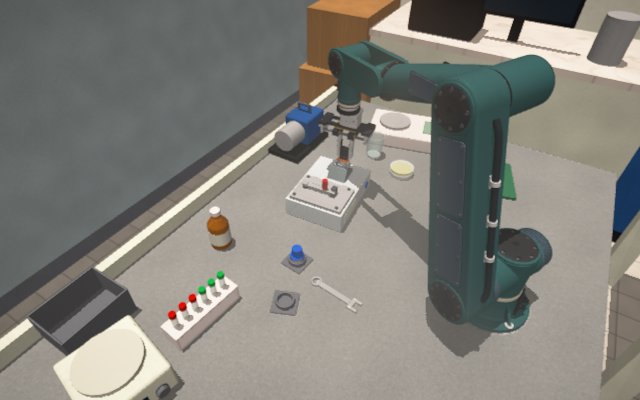

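```bash
python3 -c "
from bench import robot
o=robot.get_obs();print(o['time'],o['tool_pos'],o['wrist_force'],o['width']);print(robot.close_job())"
```

```text
36.525 [ 0.58045685 -0.22675489  0.11844355] [ -2.0200882  -13.29850252  18.56471001] 0.029617169842898205
the job is handed in; nothing more can be done
None
```

I closed the latch, pressed the coupler onto the nipple, and handed the job in at 36.5 s with the arm still gripping it and pushing. The sandbox gives no verdict.

- **Latch:** I swung the bar until the knob stopped moving while the push on it rose to about 11 N. The last pictures show the bar still across the lid in its catch.
- **Coupler, getting it on:** The arm can only point down, so I tipped the coupler about the jaw axis using its dock ring. It slid sideways in the grip and reached only about 18°. I set it loosely over the nipple, and when I let go it drooped to about 58°. I gripped it again, turned it back towards 30° and pushed it on.
- **Coupler, snap and home:** After the snap, a 3.6 N pull along the nipple did not move it, so the jaws hold it. I let go once more to centre the grip, then pushed it 3.6 mm to a hard stop. That matches the expected snap-to-home distance.
- **Last checks:**
  - The push along the nipple is about 21 N, with about 3 N sideways, and the grip is 29.6 mm wide on the 30 mm grip.
  - Tilting the coupler slightly did not change its depth.
  - No brass shows under the lip.
- **Other objects:** The plug, bottle, rack, dishes and spanner look unmoved. The arm partly hides the beaker in the top view, but it looks unmoved in the side view.
- **Uncertain:**
  - The camera fits put the final tilt at about 30–34°, which is near the limit of what the pictures can resolve.
  - The lip edge is too low in contrast to confirm flush contact from the pictures, so "home" rests mainly on the hard stop and the travel.

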